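Load, latch and bush the drill jig

TASK

Load the drill jig for the next lug: lay the round-ended steel blank flat on the tilted bed, against all three stop pins with its square end at the leaf's hinge, and let go of it; shut the leaf down over it, and then swing the hook latch up until it rests home over the leaf's lip. Last, take the larger of the two drill bushes from the wooden rack and seat it in the hole of the leaf, head flat down on the leaf. Leave the smaller bush and the other things on the bench where they are.

Things in the scene. Friction and masses are not known exactly. Their poses are not given: they have to be found in the camera images.
- blank: lug blank: dark flat steel bar 90 long x 45 wide x 12 mm thick, one end square, the other a full half-round (radius 22.5 mm); about 0.36 kg; lies flat on the table. Origin: middle of length and width, on its underside. y axis along it, +y to the square end; z up
- blank_end (a point): middle of the blank's square end face, 45 mm from the blank's origin along +y and 6 mm above its underside
- bush: larger drill bush: headed steel sleeve, head 30 mm across and 16 mm high, shank below it 18 mm across and 13 mm long, its last 4 mm tapering to 12 mm; about 0.09 kg. Starts upright in a hole of the wooden rack, head resting on the rack's top. Origin: on its axis at the underside of the head (shoulder); z up out of the head
- bed: steel bed of the drill jig, 100 x 172 mm, tilted 25 degrees to face the robot, on a grey angle plate fixed to the table. Origin: on its top, centre of the blank's place, 88 mm above the table. x up the slope away from the robot, y level to the left towards the leaf's hinge, z the bed's normal. A blank against all three stop pins has this origin and these axes
- leaf (a joint): angle of the jig's leaf, rad: 0 = shut over the blank, 1.6 to 1.95 = standing open (stop at 2.0). Aluminium plate 72 (bed x) x 112 x 14 mm with a steel lip 26 mm wide, 8 mm thick on its free end. Shut, its underside is 14 and its top 28 mm above the bed, the lip's end at bed y = -66 mm. Stiff hinge (0.26 N m): stays where left
- leaf_hole (a point): centre of the bush hole, on the leaf's upper (outer) face: 20.5 mm across, right through the 14 mm plate, dark liner ring around it. Axes turn with the leaf; z is that face's outward normal. Shut, it lies at (0, -22, 28) mm in the bed frame, over the centre of the blank's round end
- leaf_end (a point): a point on the leaf's upper (outer) face, mid-width, 9 mm from the plate's free end and 113 mm from the hinge axis along the leaf: a place to push the leaf
- latch (a joint): angle of the hook latch, rad: 0 = upright, nose over the leaf's lip, home; 0.6 to 1.0 = swung out to bed -y (stop at 1.3). Steel bar 20 mm wide (bed x), 8 mm thick, reaching 76 mm from its pivot, nose on its inner side. Stiff pivot (0.09 N m): stays where left. The nose is solid: home before the leaf is shut, it blocks the leaf
- latch_grip (a point): a point on the latch bar 58 mm from its pivot, in the middle of its 20 mm width: a place to pinch or push it; at latch angle a it lies at (0, -70.5 - 58 sin a, 4 + 58 cos a) mm in the bed frame
- pin_low (a point): middle between the two lower stop pins, on the bed's top: (-27.5, 9, 0) mm in the bed frame. Pins 10 mm across, 8 mm high, centres at (-27.5, 36) and (-27.5, -18) mm; they take the blank's long lower edge; 44 mm clear between them. Nothing stands along the blank's upper edge
- pin_end (a point): foot of the third stop pin, same size, at (0, 50, 0) mm in the bed frame; takes the blank's square end
- leaf_hinge (a point): middle of the leaf's hinge axis, at (0, 70, 21) mm in the bed frame; the axis runs along bed x, and the leaf opens upwards and over to +y. The leaf's mid-plane contains the axis
- latch_pivot (a point): middle of the latch's pivot axis, at (0, -70.5, 4) mm in the bed frame; the axis runs along bed x
- rack: the bush rack: a wooden block 50 x 130 x 26 mm fixed to the table, three 22 mm holes in a row along its y axis at -40, 0 and +40 mm; origin under its centre. The two bushes sit in two of the holes
- bush_small: the smaller drill bush in the rack: steel, head 25 mm across and 9 mm high, same 18 mm shank; origin on its axis at the underside of the head. Not wanted: stays in the rack
- square: a try square lying flat: dark wooden stock 100 x 18 x 18 mm and a thin steel blade 130 x 32 mm; origin under the stock's middle. Bystander
- hammer: a hammer lying flat. Bystander
- wrench: an open wrench lying flat. Bystander
- tin: a closed plain metal tin, 72 mm across, 75 mm high, origin under its middle. Bystander
- offcut: a rectangular steel offcut 110 x 30 x 10 mm with square ends, lying flat behind the jig. Bystander, not the blank
- file: a flat file with a wooden handle, about 300 mm long. Bystander
- clamp: an F-clamp lying flat, about 290 mm long. Bystander
Things that resemble listed ones, but are neither listed nor needed, are in the scene too. Leave any pink look-alike of the blank alone. Leave any pink look-alike of the bush alone.

How it is judged (in metres and radians):
On the way, in this order (a step that is already met when the one before it is completed fails the run):
1. the blank lies flat on the bed against the three stop pins, let go (x of blank in the frame of bed between -0.003 and 0.003 m and y of blank_end in the frame of bed between 0.042 and 0.048 m and z of blank in the frame of bed below 0.002 m and angle between the z axis of blank and the z axis of bed, either way round below 0.06 rad and angle between the y axis of blank and the y axis of bed, either way round below 0.06 rad and contact force between blank and the fingers below 0.2 N), for 0.2 s.
2. the leaf is shut over the blank (x of blank in the frame of bed between -0.003 and 0.003 m and y of blank_end in the frame of bed between 0.042 and 0.048 m and z of blank in the frame of bed below 0.002 m and angle between the z axis of blank and the z axis of bed, either way round below 0.06 rad and angle between the y axis of blank and the y axis of bed, either way round below 0.06 rad and value of joint leaf below 0.04 rad), for 0.2 s.
3. the hook latch rests home over the leaf's lip (value of joint leaf below 0.04 rad and value of joint latch below 0.06 rad), for 0.2 s.
4. the larger bush is seated in the leaf's hole (all of step 3 and distance between bush and leaf_hole below 0.004 m and angle between the z axis of bush and the z axis of leaf_hole, either way round below 0.09 rad), for 0.2 s.
At the end, for the whole second after the job is handed in: Blank flat on the bed, within 3 mm of touching all three pins, square end at the hinge; leaf shut (under 0.04 rad), latch home (under 0.06 rad); larger bush in the hole, shoulder within 4 mm of the mouth, square to the leaf within 0.09 rad; all let go and at rest; nothing else moved over 40 mm (all of step 1 and all of step 4 and contact force between bush and the fingers below 0.2 N and linear speed of each of bush, blank below 0.02 m/s).
It fails at once if the smaller bush is moved more than 40 mm (distance of bush_small from where it was at the start of the episode above 0.04 m).
It fails at once if another thing on the bench is moved more than 40 mm (distance of any of square, hammer, wrench, tin, offcut, file, clamp from where it was at the start of the episode above 0.04 m).
It also fails if it takes over 72 s, if anything falls off the work surface, if the arm or the gripper's body presses on something with over 40 N, if the wrist force passes 120 N, or if a joint passes its speed limit or range.

ROBOT

A 7-joint arm with a two-finger parallel gripper is mounted at the origin on the work surface. World frame = base frame: x ahead of the robot, y to its left, z up, the work surface at z = 0. Lengths are in mm, angles in rad, forces in N, time in s.
With the tool pointing down it reaches from about 425 to 950 mm from the base axis. Payload 4.7 kg.
Tool frame: the origin (TCP) lies at the very end of the fingers, on their centre line; the grasp point (between the pads) lies 19 mm behind it (grasp_offset is the distance from the TCP to the grasp point, in mm); z points along the fingers, x is the direction in which the jaws open and shut, and the axes are right-handed (so a half turn about z gives the same grasp; the last joint's range is limited). The gripper opens to 87 mm and grips with 3 to 60 N. Pads are 19 mm wide; open, the fingers measure 117 mm over their backs; the gripper's body (75 mm by 190 mm) begins 51 mm behind the grasp point.
Start: joints at [1.256, 0.469, -0.049, 1.532, 0.024, 1.141, -0.082], TCP at [190.346, -647.625, 222.573] pointing down, gripper open.
Joint ranges: [-2.59, 2.59], [-0.33, 1.99], [-1.39, 1.29], [0.1, 2.45], [-1.04, 4.18], [0.21, 1.99], [-2.66, 2.66]. Speed limits (rad/s): [2.57, 2.57, 3.14, 3.14, 3.14, 3.14, 3.14].

INTERFACE

Orientations are given as a rotation vector (axis times angle).
In Python, from plant import * gives the robot as it stands. The module is installed in compiled form; this text tells all that it offers.
- The arm moves only by the tool arm_command, never from a script. Its argument "increments" is a list of rows, each an object with "offset": the shift along the tool's x, y, z in m, a list of three; "twist": the turn, a rotation vector about the tool's x, y, z in degrees, a list of three; "gripper": the finger opening in m, from 0 to 0.087. A call has exactly 5 rows; each row is the pose to reach, as a shift and turn from the pose commanded when the call began, along the tool's axes at that moment; what a row does not reach only later rows make up. A row lasts 1/10 s, in which the tool goes at most 50 mm and 8.59 degrees, less where a joint would pass 70% of its speed; a pose out of reach is approached as far as the arm can. A call with a gripper value outside its range is refused whole. The fingers move at their own pace and stop on an object; "grip_force" is the grip in N (left out, the last holds). Time passes only in rows, so rows that repeat a pose let the fingers close, or fill a call up. It gives the time, the measured TCP pose, the force and the opening at its end, in the units of the state.
- get_state(): the state, without advancing time (a new reading comes with each control period).
- snapshot(name): name is "side" or "top"; returns the picture (480x640x3 uint8, blue, green, red); there is no depth.
- camera_params(name): a dict with "mtx" (3x3 intrinsics, pixels), "rvec" (rotation vector, rad) and "tvec" (3), from world to camera coordinates, as OpenCV has them. Camera axes: x right, y down, z forward; pixel columns grow to the right and rows downward; lengths in mm; the calibration is good to about 2 mm. A picture is of the moment at which its call begins. camera_params takes no time and is no camera call.
- sign_off(): hands the job in, once; it reports no verdict.
The state is a dict: "clock": time; "joint_pos": joint angles; "dq": joint speeds; "effort": joint torques, N m; "position": TCP position; "tool_rot": TCP orientation; "force": force on the tool from outside, world axes, zero at the start; "ft_torque": the same for the moment, N m; "grip_width": finger opening in mm.
Only numpy, scipy, OpenCV 4.12 (cv2) and the standard library are available. Lean on these libraries where they do the work, as an engineer would, in place of code of your own. Each camera call takes 0.05 s, during which the arm holds its last target.

## Working session

There is one attempt and no reset: what is moved stays moved. The work goes in short steps, Python scripts to look and compute and a tool call to move; the robot and the scene stay as the last step left them, time stands still between calls to the robot, and variables do not carry over. Pictures are saved under pics/ and viewed, and the job is handed in when it is done.

Besides the shell and the picture viewer there is one more tool, called in YAML: its name, and indented under it one key for each argument. arm_command: Moves the arm, as the interface text tells. Its arguments: {"type":"object","properties":{"increments":{"type":"array","items":{"type":"object","properties":{"offset":{"type":"array","items":{"type":"number"}},"twist":{"type":"array","items":{"type":"number"}},"gripper":{"type":"number"}}}},"grip_force":{"type":"number"}},"required":["increments"]}

```bash
mkdir -p pics; ls; python3 - <<'E'
from plant import *
import cv2
print(get_state())
for n in("side","top"):
    cv2.imwrite(f"pics/{n}0.png",snapshot(n)); print(n,camera_params(n))
E
```

```text
pics
{'clock': 0.0, 'joint_pos': array([ 1.25609662,  0.46940768, -0.04859691,  1.53368924,  0.02409102,
        1.14100963, -0.08225723]), 'dq': array([ 0.00169772,  0.00050393,  0.00085719, -0.00034126,  0.00041839,
       -0.0016217 , -0.00143404]), 'effort': array([ 2.75699485e-04, -5.07975197e+01, -8.10629642e-02, -2.36157793e+01,
       -6.14473410e-02,  3.77768709e-02,  1.75786586e-04]), 'position': array([ 190.14225228, -647.03719808,  221.52418696]), 'tool_rot': array([-2.51434578e+00,  1.88168082e+00,  2.48219844e-03]), 'force': array([-0.36526757, -0.20175125, -0.27339372]), 'ft_torque': array([0.00485456, 0.0303735 , 0.00925762]), 'grip_width': 86.8739907054211}
side {'mtx': array([[587.9936505 ,   0.        , 317.68719465],
       [  0.        , 587.9936505 , 246.0138605 ],
       [  0.        ,   0.        ,   1.        ]]), 'rvec': array([ 2.33036298, -0.54450697,  0.21402748]), 'tvec': array([-479.87668478,  265.12692213, 1315.30554699])}
top {'mtx': array([[472.83124196,   0.        , 315.42472963],
       [  0.        , 472.83124196, 239.96284553],
       [  0.        ,   0.        ,   1.        ]]), 'rvec': array([ 2.13374879, -2.10718838,  0.20698202]), 'tvec': array([  -9.15060248,  564.28145414, 1218.82822168])}
```

View pics/side0.png

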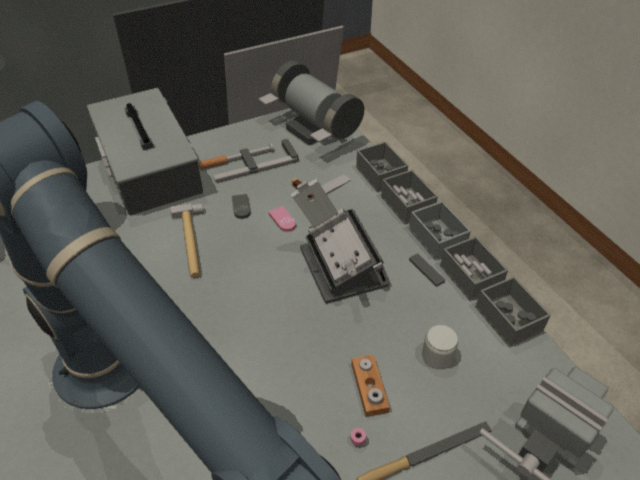

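View pics/top0.png

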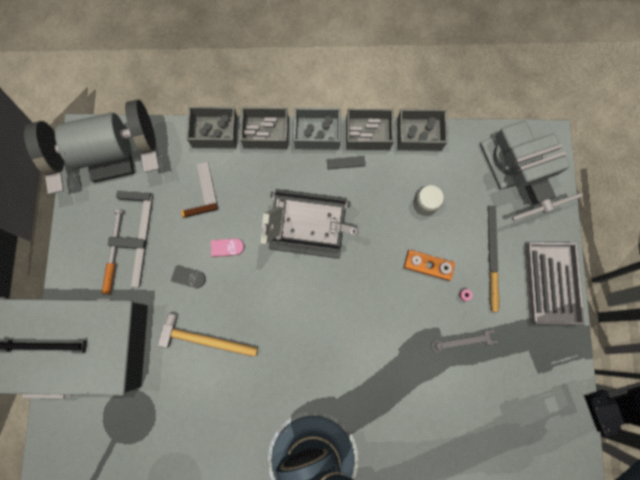

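Top view: world x is up in the picture and y is left. The dark blank is at about (188,276), the pink look-alike at (227,247), the jig at (308,222) and the rack at (430,265). I'll enlarge these next.

```bash
cat > h.py <<'E'
import numpy as np, cv2
from scipy.spatial.transform import Rotation as R
from plant import *
def cam(n):
    c=camera_params(n); return c["mtx"],c["rvec"],c["tvec"]
def ray(n,u,v):
    K,r,t=cam(n); M=cv2.Rodrigues(r)[0]
    return -M.T@t, M.T@np.linalg.inv(K)@np.array([u,v,1.])
def onz(n,u,v,z):
    o,d=ray(n,u,v); return o+d*(z-o[2])/d[2]
def proj(n,P):
    K,r,t=cam(n); return cv2.projectPoints(np.atleast_2d(np.array(P,float)),r,t,K,None)[0][:,0]
def tri(uvs,uvt):
    A=np.zeros((3,3));b=np.zeros(3);L=[]
    for n,(u,v) in(("side",uvs),("top",uvt)):
        o,d=ray(n,u,v);d/=np.linalg.norm(d);Q=np.eye(3)-np.outer(d,d);A+=Q;b+=Q@o;L.append((o,Q))
    p=np.linalg.solve(A,b);return p,[np.linalg.norm(Q@(p-o)) for o,Q in L]
def crop(img,x,y,w,h,k,fn):
    cv2.imwrite(fn,cv2.resize(img[y:y+h,x:x+w],None,fx=k,fy=k,interpolation=cv2.INTER_CUBIC))
E
python3 - <<'E'
from h import *
t=cv2.imread("pics/top0.png");s=cv2.imread("pics/side0.png")
crop(t,250,180,120,90,6,"pics/c_tjig.png")
crop(t,160,225,100,75,8,"pics/c_tblank.png")
crop(t,395,240,90,70,8,"pics/c_track.png")
crop(s,280,165,120,140,4,"pics/c_sjig.png")
crop(s,220,180,90,60,8,"pics/c_sblank.png")
crop(s,335,340,80,110,5,"pics/c_srack.png")
E
```

```text
(no output)
```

View pics/c_tjig.png

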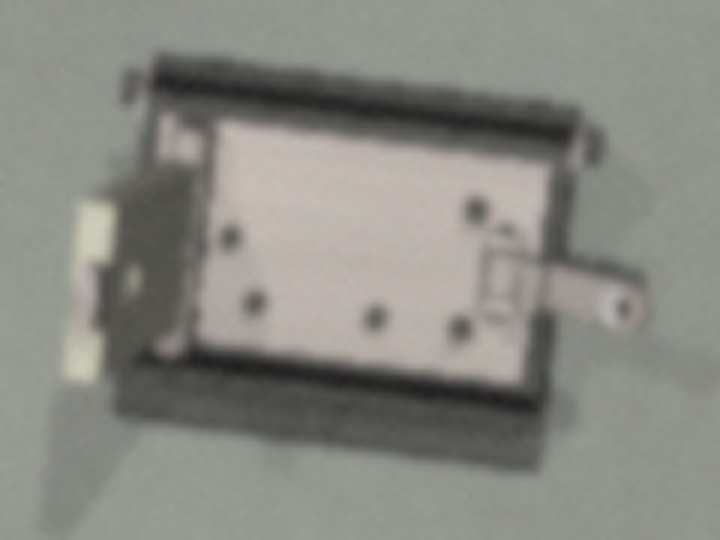

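View pics/c_tblank.png

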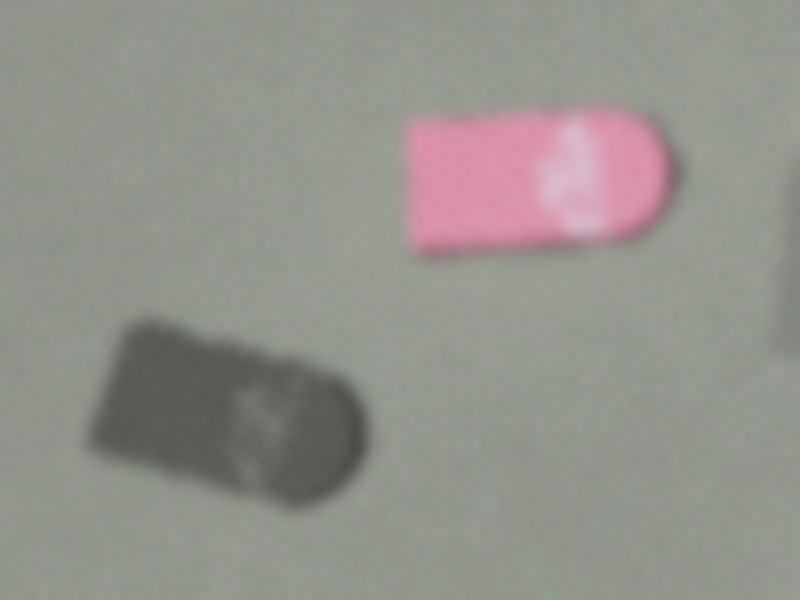

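View pics/c_track.png

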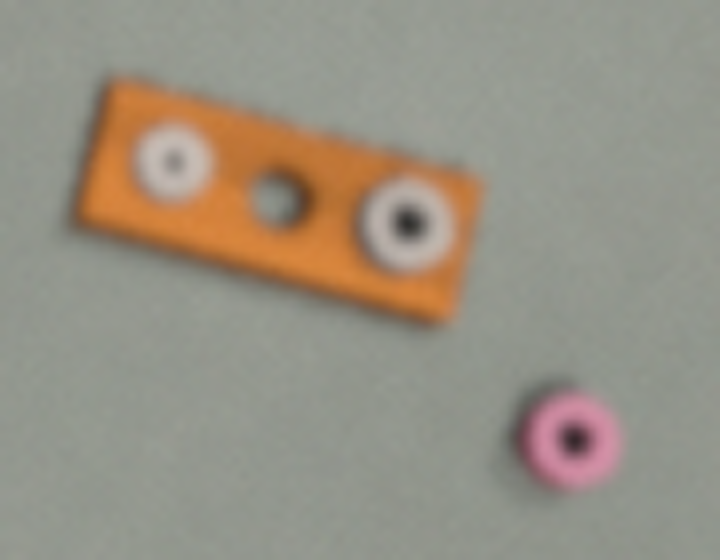

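View pics/c_sjig.png

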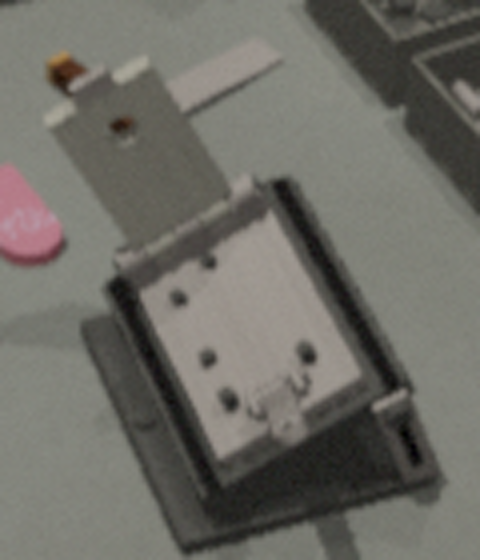

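View pics/c_sblank.png

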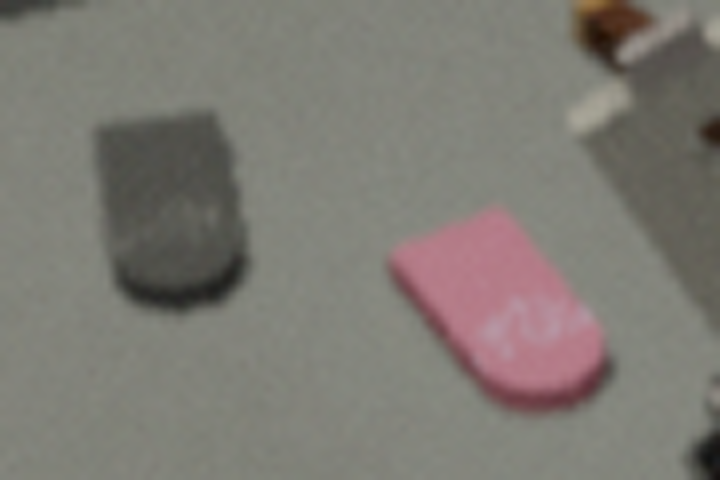

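View pics/c_srack.png

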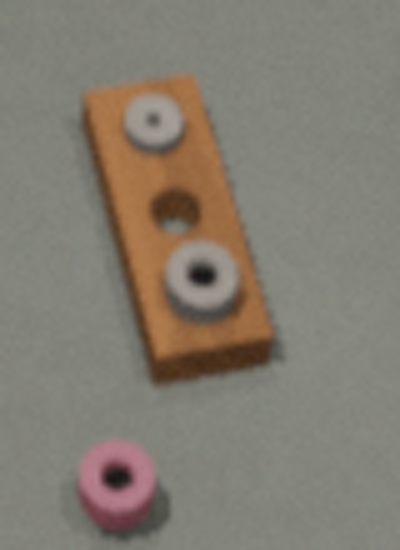

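```bash
cat > fit.py <<'E'
from h import *
from scipy.optimize import least_squares
def T(p): return R.from_euler('z',p[2]).as_matrix()@R.from_euler('y',-25,degrees=True).as_matrix()
B=np.array([[0,50,8],[-27.5,36,8],[-27.5,-18,8]],float)
f=lambda a,k,o:(np.array(a,float)+.5)/k-.5+np.array(o)
tp=f([[230,236],[255,301],[375,316]],6,(250,180))
sp=f([[208,260],[178,296],[207,356]],4,(280,165))
def res(p,w=("side","top")):
    W=B@T(p).T+np.array([p[0],p[1],88]);r=[]
    if "side" in w:r.append(proj("side",W)-sp)
    if "top" in w:r.append(proj("top",W)-tp)
    return np.array(r).ravel()
if __name__=="__main__":
    for w in(("side","top"),("side",),("top",)):
        s=least_squares(res,[600,0,0],args=(w,),x_scale=[100,100,1]);print(w,s.x[:2].round(1),np.degrees(s.x[2]).round(2),s.fun.round(2))
    s=least_squares(res,[600,0,0],x_scale=[100,100,1]).x
    M=T(s)
    for e in([-27.5,-57,8],[27.5,-57,8],[0,-70.5-76*np.sin(.8),4+76*np.cos(.8)]):
        W=M@np.array(e)+[s[0],s[1],88]
        print(e,(proj("top",W)-[250,180])*6,(proj("side",W)-[280,165])*4)
    # rack, blank
    tb=lambda a,k,o,z:[onz("top",*q,z)[:2].round(1) for q in f(a,k,o)]
    sb=lambda a,k,o,z:[onz("side",*q,z)[:2].round(1) for q in f(a,k,o)]
    print("rack small/large head, hole top", tb([[174,162]],8,(395,240),35),tb([[408,224]],8,(395,240),42),tb([[282,200]],8,(395,240),26))
    print("rack side", sb([[153,119]],5,(335,340),35),sb([[203,272]],5,(335,340),42),sb([[176,210]],5,(335,340),26))
    print("blank top: sqcorners, tip", tb([[130,322],[95,447],[366,430]],8,(160,225),12),)
    print("blank side", sb([[97,127],[212,112]],8,(220,180),12))
    print("pink", tb([[410,122],[412,250],[674,175]],8,(160,225),12),sb([[392,258],[498,208]],8,(220,180),12))
E
python3 fit.py
```

```text
('side', 'top') [607.4  20.6] -7.18 [ 0.44 -0.77  0.41 -0.42  0.57 -0.43  0.1   0.56  0.02  0.57  0.27  0.82]
('side',) [605.4  19.4] -7.51 [ 0.05 -0.24 -0.04  0.09 -0.01  0.13]
('top',) [609.4  21.1] -6.75 [-0.08 -0.02 -0.09 -0.04  0.17  0.06]
[-27.5, -57, 8] [[461.99343389 330.39828881]] [[230.08764785 397.91702254]]
[27.5, -57, 8] [[478.61114519 208.36078471]] [[309.34427767 351.44110357]]
[0, np.float64(-125.01906290836374), np.float64(56.94970991038457)] [[627.47005838 315.49643607]] [[281.46779719 415.12846344]]
rack small/large head, hole top [array([ 516.8, -276.7])] [array([ 495.6, -353.3])] [array([ 505.6, -315.1])]
rack side [array([ 514. , -275.8])] [array([ 494. , -352.6])] [array([ 503.9, -314.6])]
blank top: sqcorners, tip [array([498. , 381.7]), array([454.8, 390.7]), array([461.8, 298.3])]
blank side [array([453.9, 393.5]), array([493.9, 382.7])]
pink [array([569.4, 289.1]), array([524.4, 286. ]), array([551.9, 196.5])] [array([522. , 283.2]), array([565.5, 290.3])]
```

```bash
python3 - <<'E'
from h import *
for p in((200,195),(127,208)): print("box foot",onz("side",*p,0).round())
s=get_state(); print(R.from_rotvec(s["tool_rot"]).as_matrix().round(3))
for n,box in(("top",(165,258,50,40)),("side",(226,190,32,32))):
    im=cv2.imread(f"pics/{n}0.png");x,y,w,h=box;g=cv2.GaussianBlur(cv2.cvtColor(im[y:y+h,x:x+w],cv2.COLOR_BGR2GRAY),(3,3),0)
    G=cv2.resize(g,None,fx=8,fy=8,interpolation=cv2.INTER_CUBIC)
    _,m=cv2.threshold(G,0,255,cv2.THRESH_BINARY_INV+cv2.THRESH_OTSU)
    m=cv2.morphologyEx(m,cv2.MORPH_CLOSE,np.ones((31,31)))
    c=max(cv2.findContours(m,0,1)[0],key=cv2.contourArea)[:,0]
    z=8 if n=="top" else 6
    P=np.array([onz(n,*((q+.5)/8-.5+[x,y]),z)[:2] for q in c],np.float32)
    r=cv2.minAreaRect(P);print(n,r, cv2.boxPoints(r).round(1).tolist())
    cv2.imwrite(f"pics/m_{n}.png",m)
E
```

```text
box foot [376. 449.   0.]
box foot [172. 489.   0.]
[[ 0.282 -0.959 -0.001]
 [-0.959 -0.282  0.002]
 [-0.002  0.    -1.   ]]
top ((465.9542541503906, 344.1324462890625), (95.85015106201172, 50.18846893310547), 75.52320861816406) [[429.70001220703125, 304.0], [478.29998779296875, 291.5], [502.20001220703125, 384.29998779296875], [453.6000061035156, 396.79998779296875]]
side ((463.58233642578125, 344.56060791015625), (104.99508666992188, 48.940460205078125), 74.63997650146484) [[426.1000061035156, 300.3999938964844], [473.29998779296875, 287.5], [501.1000061035156, 388.70001220703125], [453.8999938964844, 401.70001220703125]]
```

```bash
cat > pl.py <<'E'
from h import *
import json,os,sys
CF="cmd.json"
def load():
    if os.path.exists(CF):
        d=json.load(open(CF));return np.array(d["p"]),np.array(d["R"])
    s=get_state();return np.array([190.346,-647.625,222.573]),R.from_rotvec(s["tool_rot"]).as_matrix()
def down(yaw): # tool x at azimuth yaw deg, z down
    return R.from_euler('z',yaw,degrees=True).as_matrix()@np.diag([1.,-1,-1])
def plan(wps,save=True):
    p,Rm=load()
    for pos,Rt in wps:
        o=np.round(Rm.T@(np.array(pos)-p)/1000,4); tw=np.round(R.from_matrix(Rm.T@Rt).as_rotvec(degrees=True),1)
        print("offset",o.tolist(),"twist",tw.tolist(),"len",round(np.linalg.norm(o)*1000))
        p=p+Rm@o*1000; Rm=Rm@R.from_rotvec(tw,degrees=True).as_matrix()
    if save: json.dump({"p":p.tolist(),"R":Rm.tolist()},open(CF,"w"))
def chk():
    s=get_state();p,Rm=load()
    e=R.from_matrix(Rm.T@R.from_rotvec(s["tool_rot"]).as_matrix()).as_rotvec(degrees=True)
    print("t",round(s["clock"],2),"pos",s["position"].round(1),"cmd",p.round(1),"rot err",e.round(2),"F",s["force"].round(1),"w",round(s["grip_width"],1),"q",s["joint_pos"].round(2))
    return s
E
python3 - <<'E'
from pl import *
plan([((380,-520,300),down(-55)),((500,-300,300),down(-35)),((520,-70,320),down(-15)),((510,150,300),down(-15)),((467.8,352.7,130),down(-15))])
E
```

```text
offset [-0.0691, -0.2179, -0.0773] twist [-0.0, 0.1, -18.6] len 241
offset [-0.1115, -0.2245, 0.0] twist [-0.0, -0.0, -20.0] len 251
offset [-0.1157, -0.1998, -0.02] twist [-0.0, -0.0, -20.0] len 232
offset [-0.0667, -0.2099, 0.02] twist [-0.0, -0.0, -0.0] len 221
offset [-0.0933, -0.1848, 0.17] twist [-0.0, -0.0, -0.0] len 268
```

arm_command:
  increments:
    - {"offset":[-0.0138,-0.0436,-0.0155],"twist":[0,0,-3.7],"gripper":0.087}
    - {"offset":[-0.0276,-0.0872,-0.0309],"twist":[0,0,-7.4],"gripper":0.087}
    - {"offset":[-0.0415,-0.1307,-0.0464],"twist":[0,0,-11.2],"gripper":0.087}
    - {"offset":[-0.0553,-0.1743,-0.0618],"twist":[0,0,-14.9],"gripper":0.087}
    - {"offset":[-0.0691,-0.2179,-0.0773],"twist":[0,0.1,-18.6],"gripper":0.087}

```text
clock: 0.6
position: [381.0, -518.5, 300.0]
tool_rot: [2.787, -1.447, 0.001]
force: [0.9, -0.9, 0.0]
grip_width: 87.0
```

arm_command:
  increments:
    - {"offset":[-0.0223,-0.0449,0],"twist":[0,0,-4],"gripper":0.087}
    - {"offset":[-0.0446,-0.0898,0],"twist":[0,0,-8],"gripper":0.087}
    - {"offset":[-0.0669,-0.1347,0],"twist":[0,0,-12],"gripper":0.087}
    - {"offset":[-0.0892,-0.1796,0],"twist":[0,0,-16],"gripper":0.087}
    - {"offset":[-0.1115,-0.2245,0],"twist":[0,0,-20],"gripper":0.087}

```text
clock: 1.1
position: [500.0, -298.5, 299.3]
tool_rot: [2.996, -0.941, 0.001]
force: [0.5, -0.2, 0.8]
grip_width: 86.6
```

arm_command:
  increments:
    - {"offset":[-0.0231,-0.04,-0.004],"twist":[0,0,-4],"gripper":0.087}
    - {"offset":[-0.0463,-0.0799,-0.008],"twist":[0,0,-8],"gripper":0.087}
    - {"offset":[-0.0694,-0.1199,-0.012],"twist":[0,0,-12],"gripper":0.087}
    - {"offset":[-0.0926,-0.1598,-0.016],"twist":[0,0,-16],"gripper":0.087}
    - {"offset":[-0.1157,-0.1998,-0.02],"twist":[0,0,-20],"gripper":0.087}

```text
clock: 1.6
position: [519.1, -68.6, 319.2]
tool_rot: [3.113, -0.406, 0.001]
force: [0.1, 0.0, 0.2]
grip_width: 87.1
```

arm_command:
  increments:
    - {"offset":[-0.0133,-0.042,0.004],"twist":[0,0,0],"gripper":0.087}
    - {"offset":[-0.0267,-0.084,0.008],"twist":[0,0,0],"gripper":0.087}
    - {"offset":[-0.04,-0.1259,0.012],"twist":[0,0,0],"gripper":0.087}
    - {"offset":[-0.0534,-0.1679,0.016],"twist":[0,0,0],"gripper":0.087}
    - {"offset":[-0.0667,-0.2099,0.02],"twist":[0,0,0],"gripper":0.087}

```text
clock: 2.1
position: [509.0, 151.0, 298.5]
tool_rot: [3.113, -0.411, 0.001]
force: [1.3, -0.0, 0.3]
grip_width: 87.2
```

arm_command:
  increments:
    - {"offset":[-0.0187,-0.037,0.017],"twist":[0,0,0],"gripper":0.087}
    - {"offset":[-0.037,-0.0739,0.05],"twist":[0,0,0],"gripper":0.087}
    - {"offset":[-0.056,-0.1109,0.1],"twist":[0,0,0],"gripper":0.087}
    - {"offset":[-0.0746,-0.1478,0.14],"twist":[0,0,0],"gripper":0.087}
    - {"offset":[-0.0933,-0.1848,0.17],"twist":[0,0,0],"gripper":0.087}

```text
clock: 2.6
position: [471.1, 332.0, 142.8]
tool_rot: [3.111, -0.412, 0.0]
force: [0.3, -0.0, 0.5]
grip_width: 87.0
```

```bash
python3 - <<'E'
from pl import *
s=chk()
for n in("side","top"):
    im=snapshot(n);cv2.imwrite(f"pics/{n}1.png",im);print(proj(n,[s["position"]]))
    u,v=map(int,proj(n,[s["position"]])[0])
    crop(im,max(u-75,0),max(v-60,0),150,120,5,f"pics/c{n}1.png")
E
```

```text
t 2.6 pos [471.1 332.  142.8] cmd [467.8 352.7 130. ] rot err [-0.2   0.02  0.07] F [ 0.3 -0.   0.5] w 87.0 q [-0.18  0.48 -0.67  1.83  0.36  0.96 -1.27]
[[240.5762172 170.3279707]]
[[179.93559638 268.4321883 ]]
```

View pics/ctop1.png

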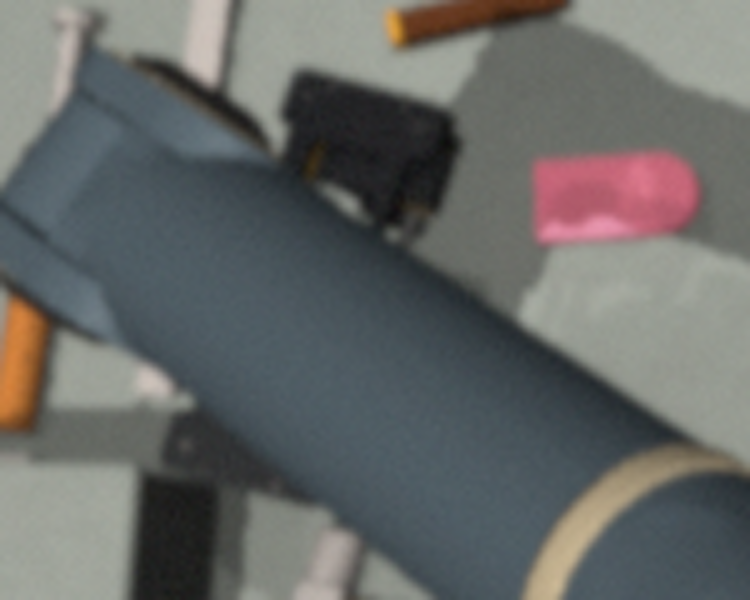

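View pics/cside1.png

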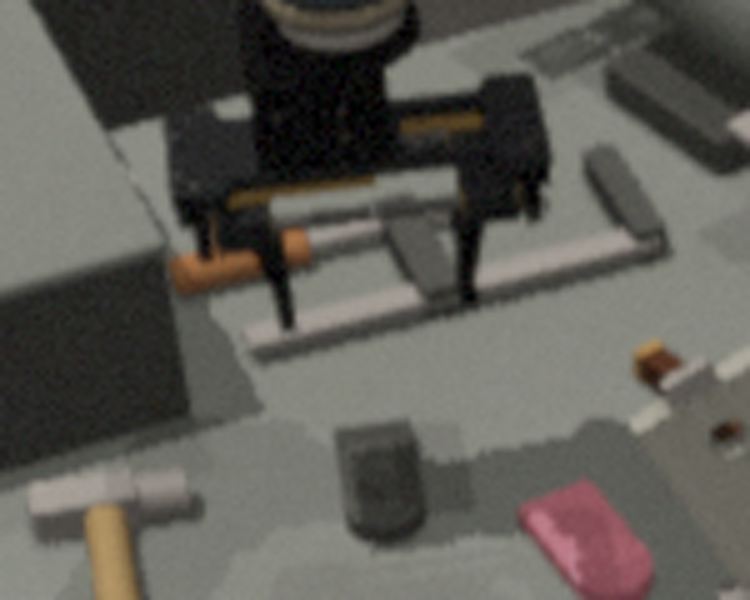

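```bash
python3 - <<'E'
from pl import *
chk()
E
```

```text
t 2.7 pos [466.1 336.1 140.6] cmd [467.8 352.7 130. ] rot err [-0.25 -0.43 -0.54] F [-0.9  1.  -0.6] w 86.9 q [-0.19  0.48 -0.67  1.83  0.36  0.96 -1.27]
```

```bash
cat >> pl.py <<'E'
def sync(p=None):
    s=get_state(); q,Rm=load(); json.dump({"p":list(map(float,s["position"] if p is None else p)),"R":Rm.tolist()},open(CF,"w"))
E
python3 - <<'E'
from pl import *
Rm=down(-15);p0=np.array([467.8,352.7,130])-Rm@np.array([-93.3,-184.8,170])
t=np.array([[-18.7,-37,17],[-37,-73.9,50],[-56,-110.9,100],[-74.6,-147.8,140],[-93.3,-184.8,170]])@Rm.T+p0
p=p0.copy()
for q in t:
    d=q-p;n=np.linalg.norm(d);p=p+d*min(1,50/n)
print(p0,p); sync(p)
plan([((467.8,352.7,60),down(-15)),((467.8,352.7,3),down(-15))])
E
```

```text
[510.09112006 150.04909039 300.        ] [471.96019422 332.81979552 146.4652129 ]
offset [-0.0092, -0.0181, 0.0865] twist [-0.0, -0.0, -0.0] len 89
offset [0.0, -0.0, 0.057] twist [-0.0, -0.0, -0.0] len 57
```

arm_command:
  increments:
    - {"offset":[-0.004,-0.008,0.03],"twist":[0,0,0],"gripper":0.087}
    - {"offset":[-0.0092,-0.0181,0.07],"twist":[0,0,0],"gripper":0.087}
    - {"offset":[-0.0092,-0.0181,0.0865],"twist":[0,0,0],"gripper":0.087}
    - {"offset":[-0.0092,-0.0181,0.0865],"twist":[0,0,0],"gripper":0.087}
    - {"offset":[-0.0092,-0.0181,0.0865],"twist":[0,0,0],"gripper":0.087}

```text
clock: 3.2
position: [468.4, 351.4, 59.4]
tool_rot: [3.113, -0.412, 0.003]
force: [0.4, 1.2, 1.2]
grip_width: 87.1
```

```bash
python3 - <<'E'
from pl import *
for i in range(3):
    chk(); im=snapshot("side")
crop(im,190,150,150,110,5,"pics/s2.png")
E
```

```text
t 3.2 pos [468.4 351.4  59.4] cmd [467.8 352.7   3. ] rot err [-0.06  0.11  0.06] F [0.4 1.2 1.2] w 87.1 q [-0.27  0.59 -0.61  1.87  0.45  0.82 -1.38]
t 3.25 pos [468.8 351.9  60.1] cmd [467.8 352.7   3. ] rot err [0.02 0.16 0.07] F [-0.   0.   0.4] w 87.3 q [-0.27  0.59 -0.61  1.87  0.45  0.82 -1.38]
t 3.3 pos [468.9 352.1  60.4] cmd [467.8 352.7   3. ] rot err [0.05 0.19 0.06] F [0.1 0.6 0.9] w 87.1 q [-0.27  0.59 -0.61  1.87  0.45  0.82 -1.38]
```

View pics/s2.png

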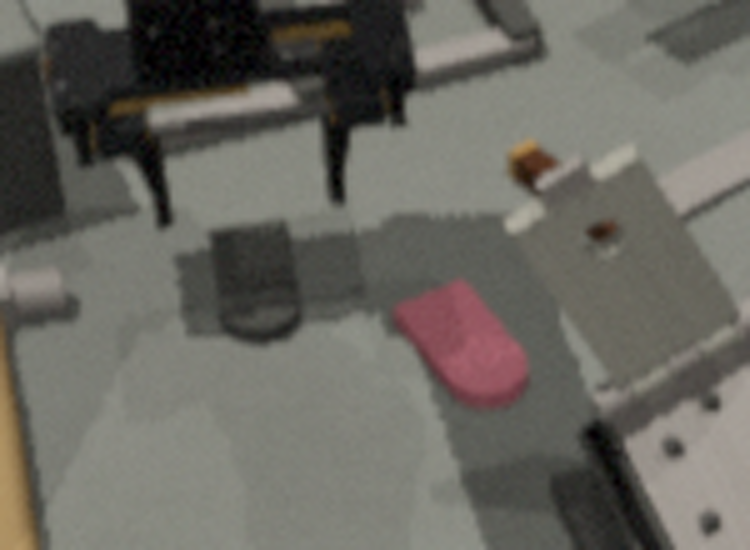

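```bash
python3 - <<'E'
from pl import *
x=np.array([np.cos(np.radians(15)),-np.sin(np.radians(15)),0])
for c in((468.3,352.3,60.2),):
  for d in(-51,-43.5,43.5,51): print(d,(proj("side",np.array(c)+d*x)-[190,150])*5)
print((proj("side",[468.3,352.3,12])-[190,150])*5,(proj("side",np.array([465.5,344,12])+0*x)-[190,150])*5)
E
```

```text
-51 [[157.30959265 210.60389312]]
-43.5 [[170.90846172 208.82748569]]
43.5 [[327.44790792 188.37888554]]
51 [[340.83945798 186.62955999]]
[[257.81866188 263.01425157]] [[258.50159674 273.38252625]]
```

arm_command:
  increments:
    - {"offset":[0,0,0.03],"twist":[0,0,0],"gripper":0.087}
    - {"offset":[0,0,0.05],"twist":[0,0,0],"gripper":0.087}
    - {"offset":[0,0,0.057],"twist":[0,0,0],"gripper":0.087}
    - {"offset":[0,0,0.057],"twist":[0,0,0],"gripper":0.03}
    - {"offset":[0,0,0.057],"twist":[0,0,0],"gripper":0.03}
  grip_force: 25

```text
clock: 3.85
position: [468.3, 352.5, 2.8]
tool_rot: [-3.114, 0.411, -0.004]
force: [-0.7, -0.5, 0.2]
grip_width: 78.0
```

arm_command:
  increments:
    - {"offset":[0,0,0],"twist":[0,0,0],"gripper":0.03}
    - {"offset":[0,0,0],"twist":[0,0,0],"gripper":0.03}
    - {"offset":[0,0,0],"twist":[0,0,0],"gripper":0.03}
    - {"offset":[0,0,0],"twist":[0,0,0],"gripper":0.03}
    - {"offset":[0,0,0],"twist":[0,0,0],"gripper":0.03}

```text
clock: 4.35
position: [467.0, 352.1, 1.7]
tool_rot: [3.113, -0.41, 0.001]
force: [-2.5, 0.3, 2.6]
grip_width: 44.5
```

```bash
python3 - <<'E'
from pl import *
chk(); im=snapshot("side")
crop(im,190,150,150,110,5,"pics/s3.png")
E
```

```text
t 4.35 pos [467.  352.1   1.7] cmd [467.8 352.7   3. ] rot err [-0.08  0.02 -0.02] F [-2.5  0.3  2.6] w 44.5 q [-0.31  0.67 -0.56  1.9   0.52  0.72 -1.43]
```

View pics/s3.png

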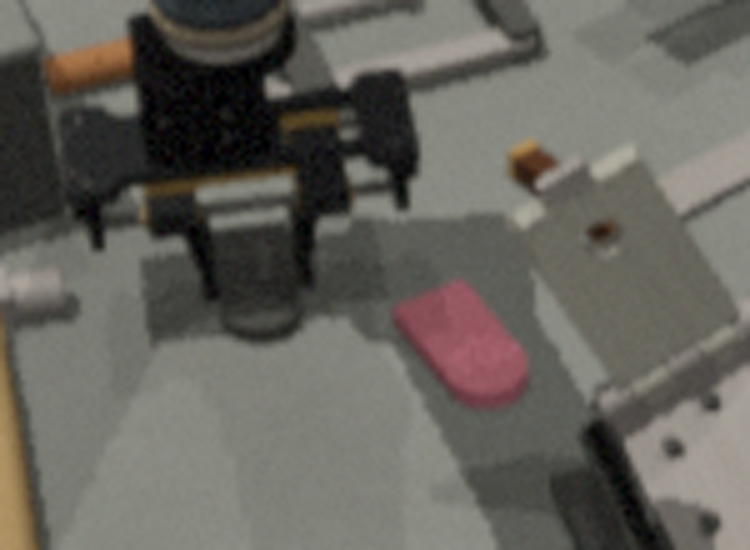

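```bash
cat >> pl.py <<'E'
BED=dict(o=np.array([607.4,20.6,88.]),yaw=-7.2)
def bedR(): return R.from_euler('z',BED["yaw"],degrees=True).as_matrix()@R.from_euler('y',-25,degrees=True).as_matrix()
def b2w(p): return bedR()@np.array(p,float)+BED["o"]
def w2b(p): return bedR().T@(np.array(p,float)-BED["o"])
def toolR(): return bedR()@np.diag([1.,-1,-1])
E
python3 - <<'E'
from pl import *
print(b2w((6,1,73)),b2w((6,1,200)))
plan([((468,353,160),down(-15)),((490,190,320),down(-15)),(b2w((6,1,200)),toolR()),(b2w((6,1,60)),toolR())])
E
```

```text
[582.3124382   24.77724406 156.69617802] [529.06314281  31.50419445 271.79726698]
offset [0.0001, -0.0004, -0.157] twist [-0.0, -0.0, -0.0] len 157
offset [0.0636, 0.1517, -0.16] twist [-0.0, -0.0, -0.0] len 229
offset [0.0788, 0.143, 0.0482] twist [1.7, 25.0, -7.7] len 170
offset [-0.0001, -0.0, 0.14] twist [0.0, -0.0, -0.0] len 140
```

arm_command:
  increments:
    - {"offset":[0,0,-0.02],"twist":[0,0,0],"gripper":0.03}
    - {"offset":[0,0,-0.05],"twist":[0,0,0],"gripper":0.03}
    - {"offset":[0,0,-0.09],"twist":[0,0,0],"gripper":0.03}
    - {"offset":[0,0,-0.13],"twist":[0,0,0],"gripper":0.03}
    - {"offset":[0,0,-0.157],"twist":[0,0,0],"gripper":0.03}

```text
clock: 4.9
position: [467.9, 352.2, 160.5]
tool_rot: [3.114, -0.411, 0.004]
force: [0.3, 0.4, -3.9]
grip_width: 44.4
```

arm_command:
  increments:
    - {"offset":[0.0127,0.0303,-0.032],"twist":[0,0,0],"gripper":0.03}
    - {"offset":[0.0254,0.0607,-0.064],"twist":[0,0,0],"gripper":0.03}
    - {"offset":[0.0382,0.091,-0.096],"twist":[0,0,0],"gripper":0.03}
    - {"offset":[0.0509,0.1214,-0.128],"twist":[0,0,0],"gripper":0.03}
    - {"offset":[0.0636,0.1517,-0.16],"twist":[0,0,0],"gripper":0.03}

```text
clock: 5.4
position: [488.9, 187.3, 319.1]
tool_rot: [3.112, -0.41, -0.0]
force: [0.6, 0.4, -2.4]
grip_width: 44.8
```

arm_command:
  increments:
    - {"offset":[0.0158,0.0286,0.005],"twist":[0.3,5,-1.5],"gripper":0.03}
    - {"offset":[0.0315,0.0572,0.012],"twist":[0.7,10,-3.1],"gripper":0.03}
    - {"offset":[0.0473,0.0858,0.022],"twist":[1,15,-4.6],"gripper":0.03}
    - {"offset":[0.063,0.1144,0.035],"twist":[1.4,20,-6.2],"gripper":0.03}
    - {"offset":[0.0788,0.143,0.0482],"twist":[1.7,25,-7.7],"gripper":0.03}

```text
clock: 5.9
position: [527.6, 29.1, 269.9]
tool_rot: [3.031, -0.188, 0.678]
force: [1.1, -1.0, -4.5]
grip_width: 44.2
```

arm_command:
  increments:
    - {"offset":[0,0,0.03],"twist":[0,0,0],"gripper":0.03}
    - {"offset":[0,0,0.07],"twist":[0,0,0],"gripper":0.03}
    - {"offset":[0,0,0.11],"twist":[0,0,0],"gripper":0.03}
    - {"offset":[0,0,0.14],"twist":[0,0,0],"gripper":0.03}
    - {"offset":[0,0,0.14],"twist":[0,0,0],"gripper":0.03}

```text
clock: 6.4
position: [584.7, 21.8, 138.5]
tool_rot: [3.034, -0.191, 0.659]
force: [-1.4, -0.3, -4.2]
grip_width: 44.7
```

```bash
python3 - <<'E'
from pl import *
s=chk();print(w2b(s["position"])); 
im=snapshot("side");cv2.imwrite("pics/side4.png",im);crop(im,250,130,160,130,5,"pics/s4.png")
im=snapshot("top");crop(im,230,150,160,120,5,"pics/t4.png")
E
```

```text
t 6.4 pos [584.7  21.8 138.5] cmd [587.8  24.1 144.9] rot err [-0.22 -0.54 -0.05] F [-1.4 -0.3 -4.2] w 44.7 q [ 0.23  0.3  -0.48  2.13  0.72  0.43 -0.94]
[ 0.77799265 -1.64904135 55.38819438]
```

View pics/s4.png

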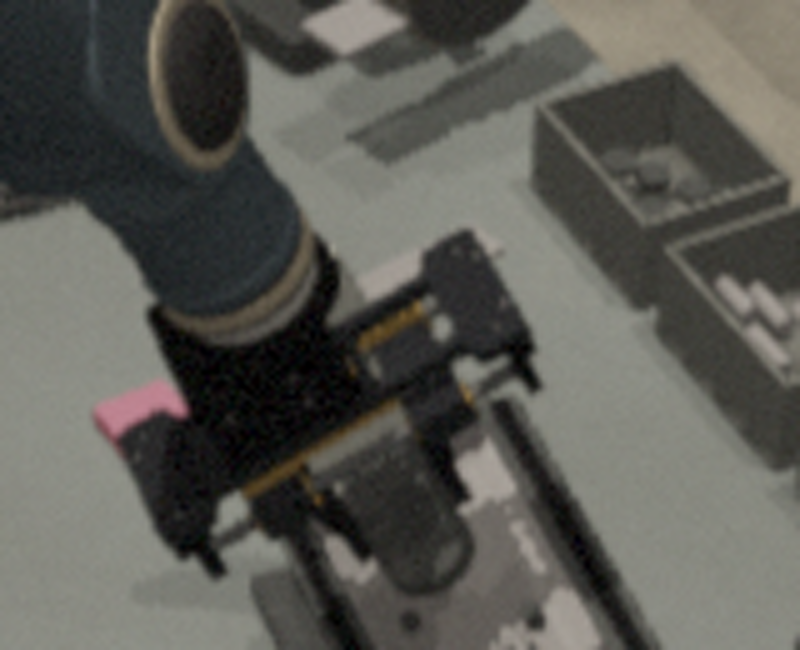

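View pics/t4.png

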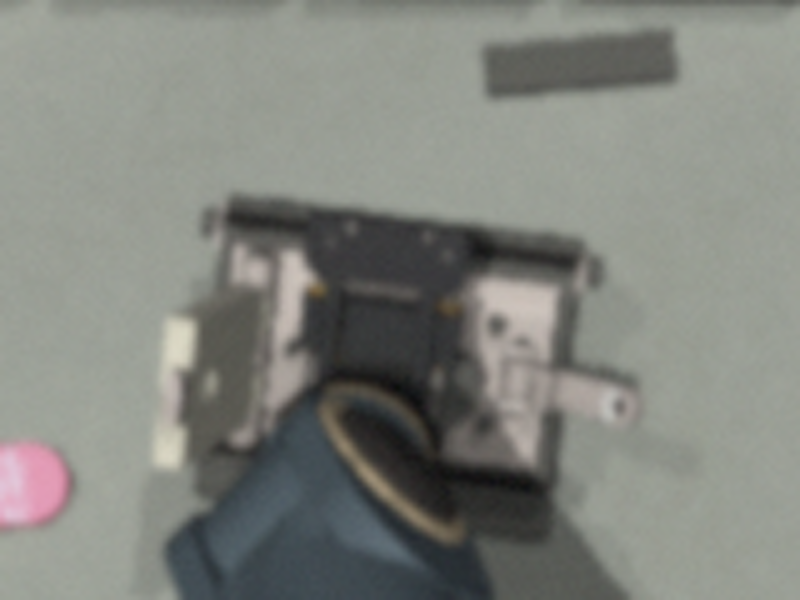

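```bash
python3 - <<'E'
from pl import *
s=chk();print(w2b(s["position"]),s["dq"].round(2)) 
E
```

```text
t 6.5 pos [586.4  23.2 143.1] cmd [587.8  24.1 144.9] rot err [-0.09 -0.1  -0.07] F [ 0.5  1.3 -3.6] w 44.9 q [ 0.23  0.3  -0.49  2.12  0.71  0.43 -0.94]
[ 4.16234694e+00 -4.22909878e-02  5.88915058e+01] [ 0.01 -0.04 -0.02 -0.02 -0.   -0.01 -0.  ]
```

```bash
python3 - <<'E'
from pl import *
plan([(b2w((6,2,14)),toolR())])
E
```

```text
offset [-0.0, -0.001, 0.046] twist [0.0, -0.0, -0.0] len 46
```

arm_command:
  increments:
    - {"offset":[0,-0.001,0.015],"twist":[0,0,0],"gripper":0.03}
    - {"offset":[0,-0.001,0.03],"twist":[0,0,0],"gripper":0.03}
    - {"offset":[0,-0.001,0.04],"twist":[0,0,0],"gripper":0.03}
    - {"offset":[0,-0.001,0.046],"twist":[0,0,0],"gripper":0.03}
    - {"offset":[0,-0.001,0.046],"twist":[0,0,0],"gripper":0.03}

```text
clock: 7.0
position: [607.0, 21.6, 103.2]
tool_rot: [3.032, -0.19, 0.676]
force: [-0.7, 1.3, -3.9]
grip_width: 44.7
```

```bash
python3 - <<'E'
from pl import *
s=chk();print(w2b(s["position"]),bedR().T@s["force"],s["ft_torque"]) 
im=snapshot("side");crop(im,290,180,120,100,6,"pics/s5.png")
im=snapshot("top");crop(im,250,170,110,90,7,"pics/t5.png")
E
```

```text
t 7.0 pos [607.   21.6 103.2] cmd [607.2  22.6 103.2] rot err [-0.08  0.11 -0.04] F [-0.7  1.3 -3.9] w 44.7 q [ 0.15  0.38 -0.39  2.12  0.86  0.36 -1.08]
[ 5.96770508  0.91379416 14.03416272] [-2.42623166  1.21566082 -3.14809899] [ 0.07291386  0.73819373 -0.00511337]
```

View pics/s5.png

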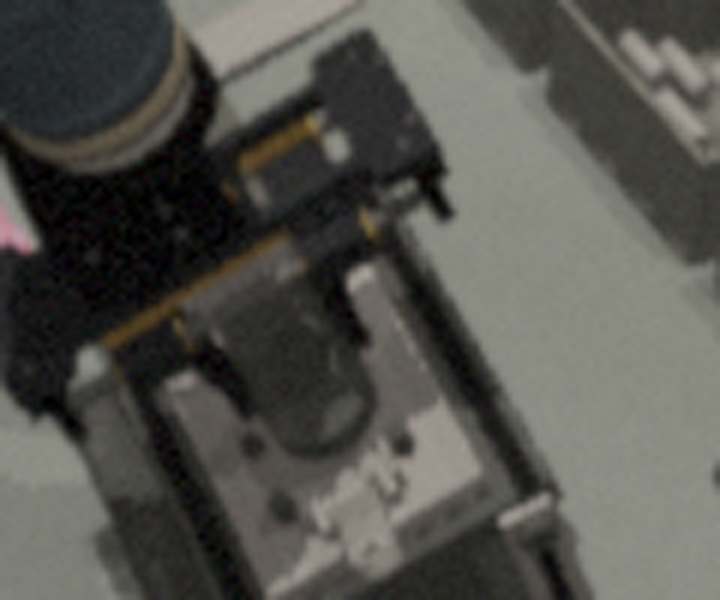

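View pics/t5.png

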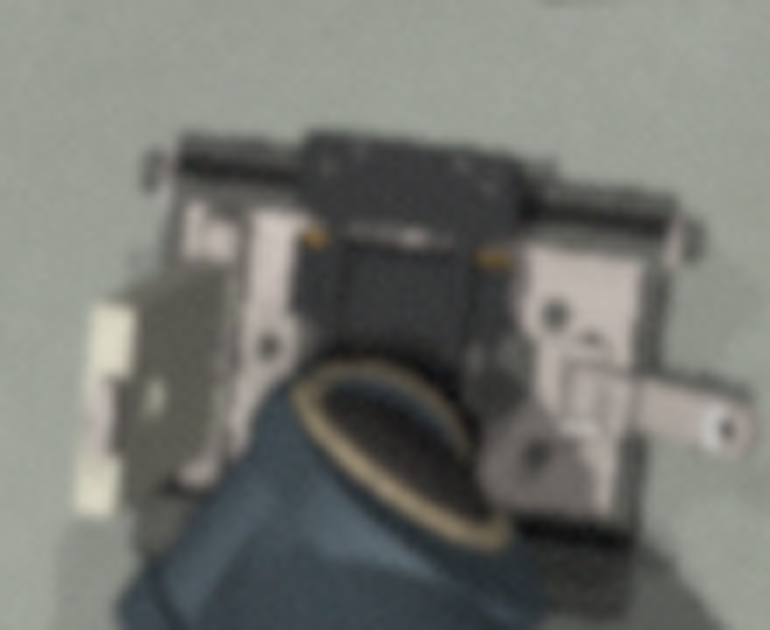

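arm_command:
  increments:
    - {"offset":[0,0,0.003],"twist":[0,0,0],"gripper":0.03}
    - {"offset":[0,0,0.006],"twist":[0,0,0],"gripper":0.03}
    - {"offset":[0,0,0.008],"twist":[0,0,0],"gripper":0.03}
    - {"offset":[0,0,0.009],"twist":[0,0,0],"gripper":0.03}
    - {"offset":[0,0,0.01],"twist":[0,0,0],"gripper":0.03}

```text
clock: 7.6
position: [611.0, 21.0, 93.2]
tool_rot: [3.033, -0.19, 0.675]
force: [-0.1, -0.3, -3.9]
grip_width: 44.6
```

```bash
cat >> pl.py <<'E'
def upd(o,tw=(0,0,0)):
    p,Rm=load();p=p+Rm@np.array(o,float)*1000;Rm=Rm@R.from_rotvec(tw,degrees=True).as_matrix();json.dump({"p":p.tolist(),"R":Rm.tolist()},open(CF,"w"))
def bchk():
    s=chk();print("bed pos",w2b(s["position"]).round(1),"cmd",w2b(load()[0]).round(1),"F bed",(bedR().T@s["force"]).round(1),"M",(bedR().T@s["ft_torque"]).round(2));return s
E
python3 - <<'E'
from pl import *
upd((0,0,.010));bchk()
E
```

```text
t 7.6 pos [611.   21.   93.2] cmd [611.4  22.1  94.2] rot err [-0.08  0.04 -0.05] F [-0.1 -0.3 -3.9] w 44.6 q [ 0.13  0.4  -0.36  2.12  0.89  0.34 -1.11]
bed pos [5.4 0.8 3.2] cmd [6.1 2.  4. ] F bed [-1.7 -0.4 -3.5] M [0.01 0.72 0.  ]
```

Not yet in contact, so I'll go down another 4 mm gently.

arm_command:
  increments:
    - {"offset":[0,0,0.001],"twist":[0,0,0],"gripper":0.03}
    - {"offset":[0,0,0.002],"twist":[0,0,0],"gripper":0.03}
    - {"offset":[0,0,0.002],"twist":[0,0,0],"gripper":0.03}
    - {"offset":[0,0,0.003],"twist":[0,0,0],"gripper":0.03}
    - {"offset":[0,0,0.003],"twist":[0,0,0],"gripper":0.03}

```text
clock: 8.1
position: [611.7, 20.9, 91.9]
tool_rot: [3.031, -0.19, 0.676]
force: [-11.4, -0.2, 12.9]
grip_width: 44.6
```

```bash
python3 - <<'E'
from pl import *
upd((0,0,.003));bchk()
E
```

```text
t 8.1 pos [611.7  20.9  91.9] cmd [612.7  21.9  91.4] rot err [-0.15  0.09 -0.06] F [-11.4  -0.2  12.9] w 44.6 q [ 0.12  0.4  -0.36  2.12  0.9   0.34 -1.11]
bed pos [5.5 0.9 1.7] cmd [6.1 2.  1. ] F bed [-4.8 -1.7 16.4] M [-0.26  1.72 -0.04]
```

arm_command:
  increments:
    - {"offset":[-0.001,0,-0.0008],"twist":[0,0,0],"gripper":0.03}
    - {"offset":[-0.002,0,-0.0008],"twist":[0,0,0],"gripper":0.03}
    - {"offset":[-0.003,0,-0.0008],"twist":[0,0,0],"gripper":0.03}
    - {"offset":[-0.004,0,-0.0008],"twist":[0,0,0],"gripper":0.03}
    - {"offset":[-0.005,0,-0.0008],"twist":[0,0,0],"gripper":0.03}

```text
clock: 8.6
position: [610.2, 21.5, 91.3]
tool_rot: [3.032, -0.191, 0.683]
force: [1.4, -0.8, 4.0]
grip_width: 44.5
```

```bash
python3 - <<'E'
from pl import *
upd((-.005,0,-.0008));bchk()
im=snapshot("side");crop(im,290,180,120,100,6,"pics/s6.png")
E
```

```text
t 8.6 pos [610.2  21.5  91.3] cmd [607.9  22.5  90. ] rot err [-0.01  0.34 -0.01] F [ 1.4 -0.8  4. ] w 44.5 q [ 0.12  0.4  -0.35  2.13  0.91  0.33 -1.13]
bed pos [3.8 1.2 1.9] cmd [1.1 2.  1.8] F bed [ 3.  -0.6  3. ] M [-0.18 -0.24  0.02]
```

View pics/s6.png

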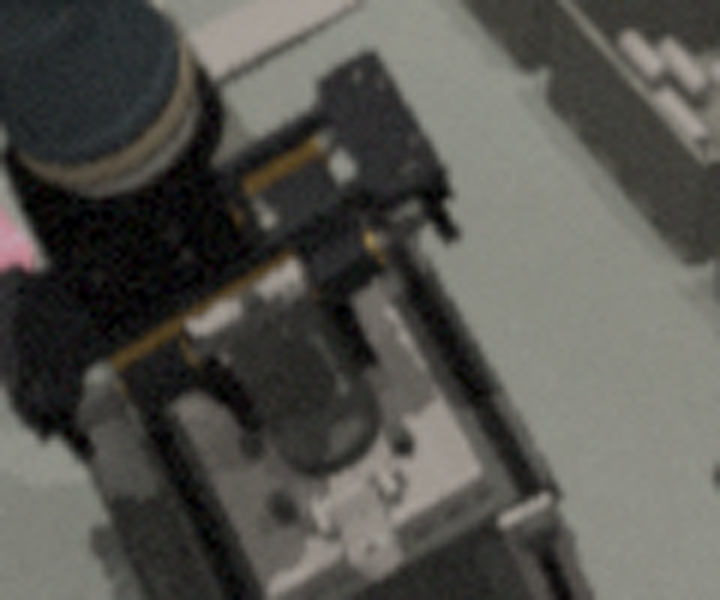

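arm_command:
  increments:
    - {"offset":[-0.001,0,0],"twist":[0,0,0],"gripper":0.03}
    - {"offset":[-0.002,0,0],"twist":[0,0,0],"gripper":0.03}
    - {"offset":[-0.003,0,0],"twist":[0,0,0],"gripper":0.03}
    - {"offset":[-0.003,0,0],"twist":[0,0,0],"gripper":0.03}
    - {"offset":[-0.003,0,0],"twist":[0,0,0],"gripper":0.03}

```text
clock: 9.15
position: [607.3, 22.1, 90.0]
tool_rot: [3.032, -0.19, 0.683]
force: [0.4, -0.6, 4.8]
grip_width: 44.6
```

```bash
python3 - <<'E'
from pl import *
upd((-.003,0,0));bchk()
E
```

```text
t 9.15 pos [607.3  22.1  90. ] cmd [605.2  22.9  88.8] rot err [ 0.02  0.33 -0.03] F [ 0.4 -0.6  4.8] w 44.6 q [ 0.11  0.4  -0.34  2.13  0.92  0.33 -1.14]
bed pos [0.6 1.5 1.9] cmd [-1.9  2.   1.8] F bed [ 2.5 -0.6  4.1] M [-0.15 -0.08 -0.01]
```

arm_command:
  increments:
    - {"offset":[-0.001,0,0],"twist":[0,0,0],"gripper":0.03}
    - {"offset":[-0.002,0,0],"twist":[0,0,0],"gripper":0.03}
    - {"offset":[-0.003,0,0],"twist":[0,0,0],"gripper":0.03}
    - {"offset":[-0.004,0,0],"twist":[0,0,0],"gripper":0.03}
    - {"offset":[-0.004,0,0],"twist":[0,0,0],"gripper":0.03}

```text
clock: 9.65
position: [606.4, 22.4, 89.7]
tool_rot: [3.032, -0.19, 0.689]
force: [10.1, -1.7, 3.5]
grip_width: 44.4
```

```bash
python3 - <<'E'
from pl import *
upd((-.004,0,0));bchk()
E
```

```text
t 9.65 pos [606.4  22.4  89.7] cmd [601.6  23.3  87.1] rot err [ 0.08  0.57 -0.03] F [10.1 -1.7  3.5] w 44.4 q [ 0.1   0.39 -0.33  2.14  0.93  0.32 -1.16]
bed pos [-0.4  1.6  2. ] cmd [-5.9  2.   1.8] F bed [10.8 -0.4 -1.2] M [-0.2  -1.79  0.12]
```

arm_command:
  increments:
    - {"offset":[0.001,-0.001,0],"twist":[0,0,0],"gripper":0.03}
    - {"offset":[0.002,-0.002,0],"twist":[0,0,0],"gripper":0.03}
    - {"offset":[0.002,-0.004,0],"twist":[0,0,0],"gripper":0.03}
    - {"offset":[0.002,-0.006,0],"twist":[0,0,0],"gripper":0.03}
    - {"offset":[0.002,-0.006,0],"twist":[0,0,0],"gripper":0.03}

```text
clock: 10.15
position: [606.6, 22.5, 89.6]
tool_rot: [3.023, -0.197, 0.68]
force: [2.5, -11.1, 9.8]
grip_width: 44.7
```

```bash
python3 - <<'E'
from pl import *
upd((.002,-.006,0));bchk()
E
```

```text
t 10.15 pos [606.6  22.5  89.6] cmd [604.1  29.   87.9] rot err [-0.55  0.33  0.11] F [  2.5 -11.1   9.8] w 44.7 q [ 0.09  0.39 -0.33  2.13  0.93  0.33 -1.16]
bed pos [-0.3  1.8  1.8] cmd [-3.9  8.   1.8] F bed [  7.7 -10.7   7.3] M [-1.94 -1.04  0.25]
```

```bash
python3 - <<'E'
from pl import *
im=snapshot("side");crop(im,290,180,100,80,8,"pics/s7.png")
im=snapshot("top");crop(im,250,180,110,80,7,"pics/t7.png")
print((proj("side",[b2w((0,-45+y,12)) for y in(-7,0)])-[290,180])*8, (proj("side",b2w((-27.5,-18,8)))-[290,180])*8)
E
```

```text
[[448.17434264 610.98594496]
 [439.81875057 594.71608923]] [[335.37103139 585.52718995]]
```

View pics/s7.png

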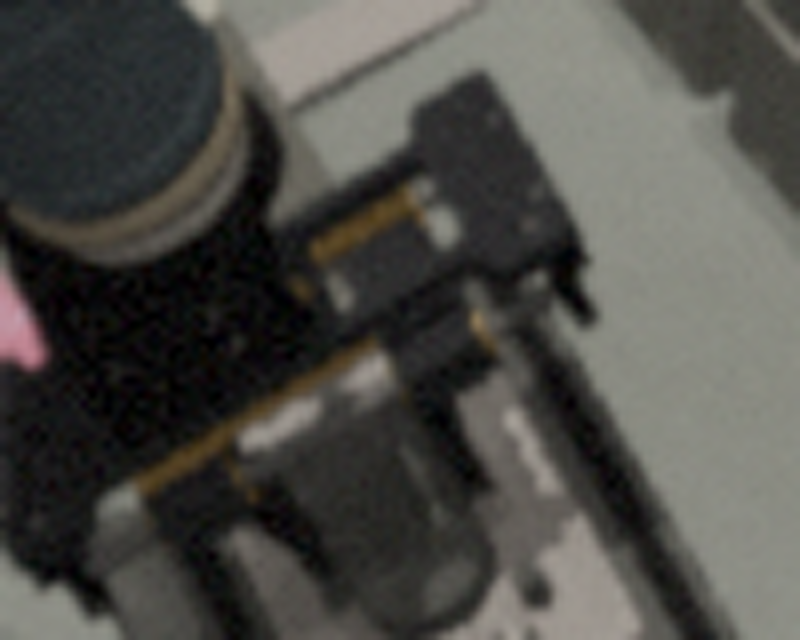

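View pics/t7.png

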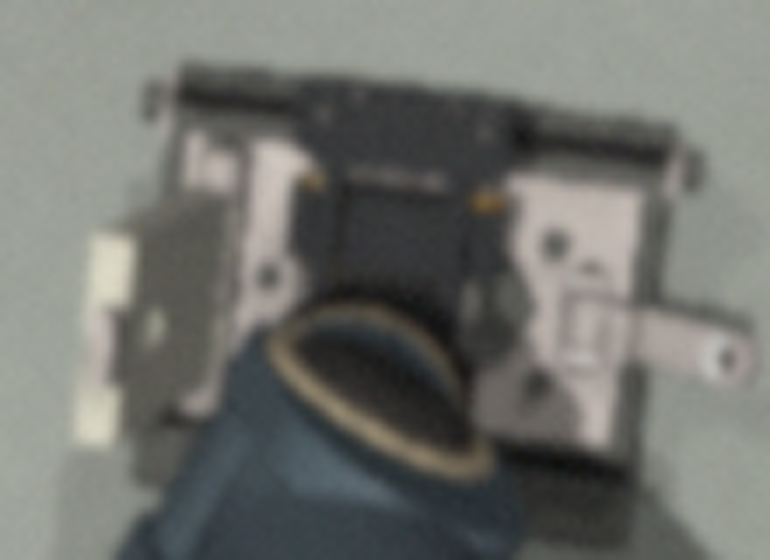

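```bash
python3 - <<'E'
from pl import *
for y in(-45,-50,-55): print(y,(proj("side",[b2w((0,y,z)) for z in(12,0)])-[290,180]).ravel()*8,(proj("top",[b2w((0,y,z)) for z in(12,0)])-[250,180]).ravel()*7)
for q in((325.2,223.8),): print(w2b(b2w((0,0,0))), onz("top",*q,92))
E
```

```text
-45 [439.81875057 594.71608923 454.40842623 615.1041056 ] [516.42549471 312.69701642 517.65652217 306.16191171]
-50 [445.78150456 606.3266545  460.36674187 626.68758083] [529.69003484 314.49951714 530.79745966 307.94697329]
-55 [451.77192732 617.99109592 466.35252912 638.3244632 ] [542.95714403 316.30236696 543.94091852 309.73237737]
[0. 0. 0.] [600.70610379 -27.2598217   92.        ]
```

arm_command:
  increments:
    - {"offset":[0.0015,0,-0.001],"twist":[0,0,0],"gripper":0.03}
    - {"offset":[0.003,0,-0.001],"twist":[0,0,0],"gripper":0.03}
    - {"offset":[0.003,0,-0.001],"twist":[0,0,0],"gripper":0.03}
    - {"offset":[0.003,-0.001,-0.001],"twist":[0,0,0],"gripper":0.03}
    - {"offset":[0.003,-0.001,-0.001],"twist":[0,0,0],"gripper":0.03}

```text
clock: 10.75
position: [607.1, 26.6, 89.6]
tool_rot: [3.03, -0.192, 0.676]
force: [4.0, -4.7, -0.0]
grip_width: 44.9
```

```bash
python3 - <<'E'
from pl import *
upd((.003,-.001,-.001));bchk()
im=snapshot("top");crop(im,250,180,110,80,7,"pics/t8.png")
E
```

```text
t 10.75 pos [607.1  26.6  89.6] cmd [606.5  29.8  90.1] rot err [-0.24  0.11  0.  ] F [ 4.  -4.7 -0. ] w 44.9 q [ 0.1   0.4  -0.34  2.13  0.92  0.34 -1.15]
bed pos [-0.3  5.9  1.9] cmd [-0.9  9.   2.8] F bed [ 4.1 -4.1 -1.9] M [-1.01 -0.54  0.16]
```

View pics/t8.png

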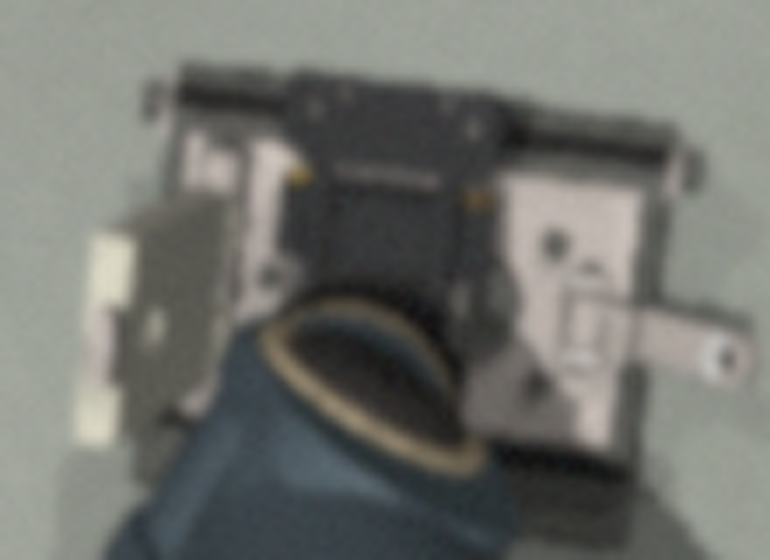

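arm_command:
  increments:
    - {"offset":[0,-0.001,0],"twist":[0,0,0],"gripper":0.03}
    - {"offset":[0,-0.002,0],"twist":[0,0,0],"gripper":0.03}
    - {"offset":[0,-0.003,0],"twist":[0,0,0],"gripper":0.03}
    - {"offset":[0,-0.004,0],"twist":[0,0,0],"gripper":0.03}
    - {"offset":[0,-0.004,0],"twist":[0,0,0],"gripper":0.03}

```text
clock: 11.3
position: [607.4, 28.4, 89.6]
tool_rot: [3.026, -0.195, 0.674]
force: [2.5, -8.1, 2.9]
grip_width: 44.5
```

```bash
python3 - <<'E'
from pl import *
upd((0,-.004,0));bchk()
E
```

```text
t 11.3 pos [607.4  28.4  89.6] cmd [607.   33.7  90.1] rot err [-0.46  0.08  0.06] F [ 2.5 -8.1  2.9] w 44.5 q [ 0.09  0.4  -0.34  2.13  0.92  0.34 -1.16]
bed pos [-0.3  7.8  1.9] cmd [-0.9 13.   2.8] F bed [ 4.4 -7.7  1.1] M [-1.62 -0.58  0.25]
```

arm_command:
  increments:
    - {"offset":[0,-0.001,-0.0005],"twist":[0,0,0],"gripper":0.03}
    - {"offset":[0,-0.002,-0.0005],"twist":[0,0,0],"gripper":0.03}
    - {"offset":[0,-0.003,-0.0005],"twist":[0,0,0],"gripper":0.03}
    - {"offset":[0,-0.004,-0.0005],"twist":[0,0,0],"gripper":0.03}
    - {"offset":[0,-0.004,-0.0005],"twist":[0,0,0],"gripper":0.03}

```text
clock: 11.8
position: [607.3, 28.6, 89.6]
tool_rot: [3.021, -0.2, 0.67]
force: [3.9, -14.0, 1.6]
grip_width: 44.4
```

```bash
python3 - <<'E'
from pl import *
upd((0,-.004,-.0005));bchk()
im=snapshot("top");crop(im,250,180,110,80,7,"pics/t9.png")
E
```

```text
t 11.8 pos [607.3  28.6  89.6] cmd [607.3  37.7  90.6] rot err [-0.83  0.01  0.18] F [  3.9 -14.    1.6] w 44.4 q [ 0.08  0.4  -0.34  2.13  0.92  0.35 -1.17]
bed pos [-0.3  7.9  2. ] cmd [-0.9 17.   3.3] F bed [  5.8 -13.4  -0.9] M [-2.77 -0.91  0.34]
```

View pics/t9.png

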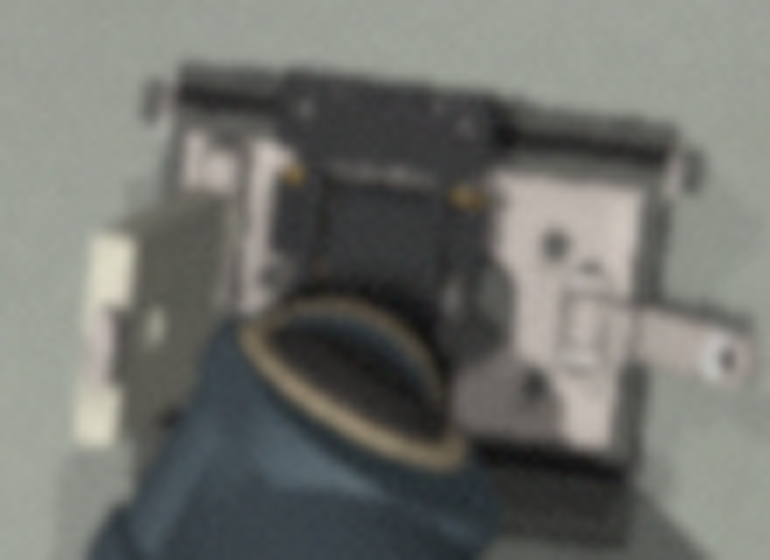

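arm_command:
  increments:
    - {"offset":[0,0.002,0],"twist":[0,0,0],"gripper":0.03}
    - {"offset":[0,0.005,0.0005],"twist":[0,0,0],"gripper":0.03}
    - {"offset":[0,0.007,0.001],"twist":[0,0,0],"gripper":0.03}
    - {"offset":[0,0.007,0.001],"twist":[0,0,0],"gripper":0.065}
    - {"offset":[0,0.007,0.001],"twist":[0,0,0],"gripper":0.065}

```text
clock: 12.35
position: [605.6, 30.9, 88.2]
tool_rot: [3.035, -0.189, 0.673]
force: [-0.5, 0.4, 0.6]
grip_width: 53.7
```

```bash
python3 - <<'E'
from pl import *
upd((0,.007,.001));bchk()
plan([(b2w((-1,10,55)),toolR())])
E
```

```text
t 12.35 pos [605.6  30.9  88.2] cmd [606.8  30.7  89.7] rot err [ 0.02 -0.04 -0.09] F [-0.5  0.4  0.6] w 53.7 q [ 0.1   0.4  -0.34  2.13  0.92  0.34 -1.15]
bed pos [-2.7 10.   1.5] cmd [-0.9 10.   2.3] F bed [-0.2  0.4  0.8] M [ 0.03  0.41 -0.05]
offset [-0.0, -0.0, -0.0527] twist [0.0, -0.0, -0.0] len 53
```

arm_command:
  increments:
    - {"offset":[0,0,0],"twist":[0,0,0],"gripper":0.065}
    - {"offset":[0,0,-0.005],"twist":[0,0,0],"gripper":0.065}
    - {"offset":[0,0,-0.02],"twist":[0,0,0],"gripper":0.065}
    - {"offset":[0,0,-0.04],"twist":[0,0,0],"gripper":0.065}
    - {"offset":[0,0,-0.0527],"twist":[0,0,0],"gripper":0.065}

```text
clock: 12.85
position: [583.7, 33.3, 137.5]
tool_rot: [3.033, -0.189, 0.675]
force: [-0.3, 0.0, 0.2]
grip_width: 64.7
```

```bash
python3 - <<'E'
from pl import *
bchk()
im=snapshot("side");crop(im,280,170,120,100,6,"pics/s10.png")
plan([(b2w((0,10,230)),toolR())])
E
```

```text
t 12.85 pos [583.7  33.3 137.5] cmd [584.7  33.5 137.4] rot err [-0.03  0.06 -0.09] F [-0.3  0.   0.2] w 64.7 q [ 0.2   0.3  -0.47  2.14  0.75  0.42 -0.99]
bed pos [-1.8  9.7 55.5] cmd [-1. 10. 55.] F bed [-0.2 -0.   0.3] M [-0.04  0.42  0.02]
offset [0.0011, -0.0, -0.175] twist [0.0, -0.0, -0.0] len 175
```

View pics/s10.png

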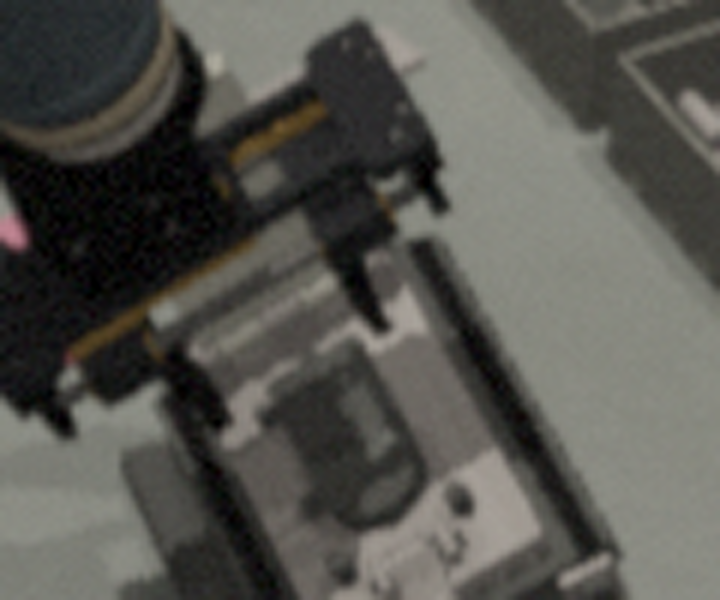

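arm_command:
  increments:
    - {"offset":[0.0002,0,-0.035],"twist":[0,0,0],"gripper":0.0}
    - {"offset":[0.0004,0,-0.07],"twist":[0,0,0],"gripper":0.0}
    - {"offset":[0.0006,0,-0.11],"twist":[0,0,0],"gripper":0.0}
    - {"offset":[0.001,0,-0.145],"twist":[0,0,0],"gripper":0.0}
    - {"offset":[0.0011,0,-0.175],"twist":[0,0,0],"gripper":0.0}

```text
clock: 13.4
position: [510.9, 42.5, 297.0]
tool_rot: [3.033, -0.189, 0.676]
force: [0.3, 0.3, -0.1]
grip_width: 32.7
```

```bash
python3 - <<'E'
from pl import *
bchk()
im=snapshot("side");crop(im,280,160,120,100,6,"pics/s11.png")
im=snapshot("top");crop(im,250,180,110,80,7,"pics/t11.png")
for th in(1.6,1.7,1.8,1.9):
    W=[b2w((x,70-136*np.cos(th),21+136*np.sin(th))) for x in(-13,13)]
    print(th,((proj("side",W)-[280,160])*6).round().tolist(),((proj("top",W)-[250,180])*7).round().tolist())
W=[b2w(q) for q in((-22.5,45,12),(22.5,45,12),(0,-45,12),(-22.5,-22.5,12),(22.5,-22.5,12),(0,50,8),(-27.5,36,8),(-27.5,-18,8))]
print(((proj("side",W)-[280,160])*6).round().tolist(),((proj("top",W)-[250,180])*7).round().tolist())
E
```

```text
t 13.4 pos [510.9  42.5 297. ] cmd [512.2  42.7 296.4] rot err [-0.06  0.1  -0.09] F [ 0.3  0.3 -0.1] w 32.7 q [ 0.42 -0.04 -0.65  2.07  0.19  0.7  -0.48]
bed pos [ -0.9   9.7 231. ] cmd [ -0.  10. 230.] F bed [ 0.2  0.3 -0.2] M [-0.02  0.37  0.01]
1.6 [[117.0, 182.0], [174.0, 147.0]] [[140.0, 392.0], [148.0, 316.0]]
1.7 [[107.0, 162.0], [164.0, 128.0]] [[101.0, 386.0], [108.0, 310.0]]
1.8 [[100.0, 145.0], [156.0, 111.0]] [[62.0, 379.0], [70.0, 303.0]]
1.9 [[94.0, 130.0], [149.0, 96.0]] [[26.0, 371.0], [33.0, 295.0]]
[[266.0, 443.0], [359.0, 388.0], [390.0, 566.0], [322.0, 556.0], [418.0, 499.0], [312.0, 413.0], [267.0, 469.0], [312.0, 559.0]] [[271.0, 339.0], [285.0, 222.0], [516.0, 313.0], [449.0, 363.0], [464.0, 246.0], [266.0, 276.0], [295.0, 352.0], [436.0, 372.0]]
```

View pics/s11.png

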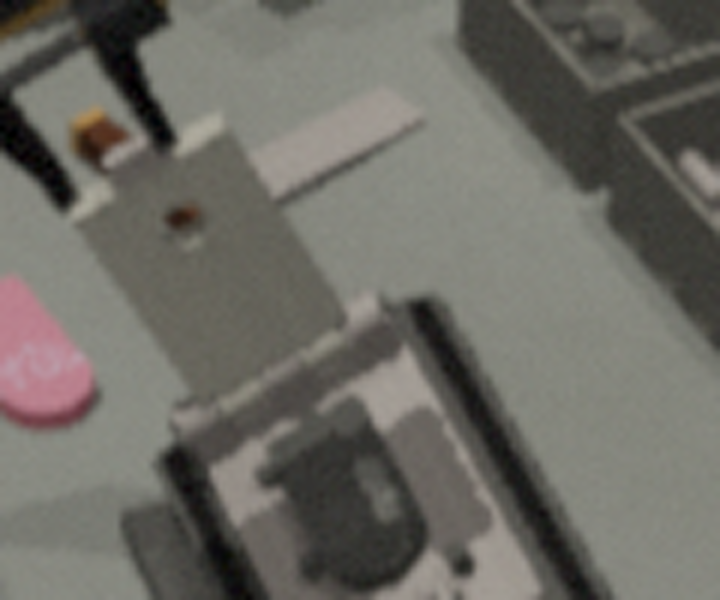

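View pics/t11.png

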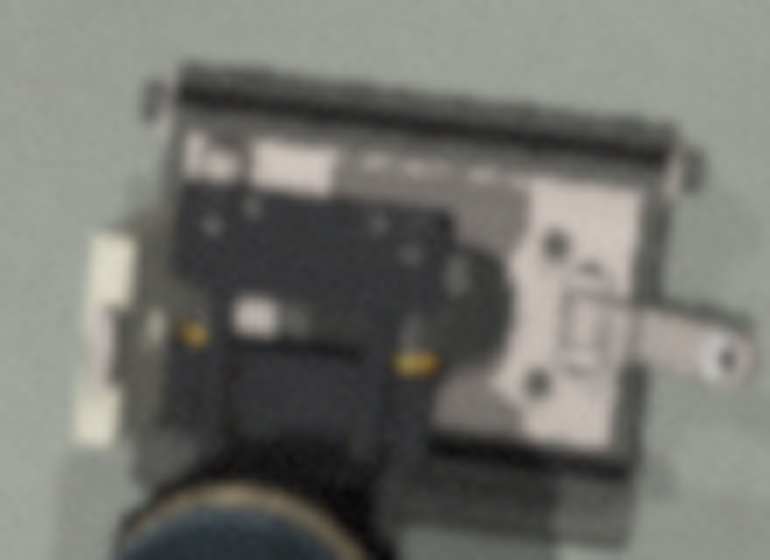

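```bash
python3 - <<'E'
from pl import *
plan([(b2w((0,125,230)),toolR()),(b2w((0,125,128)),toolR())])
r=110
p=np.array([125,128.]);k=0
for th in np.linspace(1.68,-0.02,20):
    t=np.array([70-r*np.cos(th)+7*np.sin(th)+9.5,21+r*np.sin(th)+7*np.cos(th)])
    print(k,round(th,2),"tool y",((p[0]-t[0])/1000).round(4),"z",((p[1]-t[1])/1000).round(4)); k+=1
    if k%5==0: p=t;print()
E
```

```text
offset [0.0, -0.115, -0.0001] twist [0.0, -0.0, -0.0] len 115
offset [-0.0001, -0.0, 0.102] twist [0.0, -0.0, -0.0] len 102
0 1.68 tool y 0.0266 z -0.0016
1 1.59 tool y 0.0363 z -0.0028
2 1.5 tool y 0.0462 z -0.0032
3 1.41 tool y 0.056 z -0.0027
4 1.32 tool y 0.0658 z -0.0013

5 1.23 tool y 0.0096 z 0.0022
6 1.14 tool y 0.019 z 0.0053
7 1.05 tool y 0.028 z 0.0093
8 0.96 tool y 0.0367 z 0.014
9 0.87 tool y 0.0449 z 0.0194

10 0.79 tool y 0.0077 z 0.0062
11 0.7 tool y 0.0148 z 0.013
12 0.61 tool y 0.0212 z 0.0205
13 0.52 tool y 0.027 z 0.0285
14 0.43 tool y 0.032 z 0.0369

15 0.34 tool y 0.0043 z 0.0089
16 0.25 tool y 0.0077 z 0.0181
17 0.16 tool y 0.0103 z 0.0276
18 0.07 tool y 0.012 z 0.0373
19 -0.02 tool y 0.0129 z 0.0472
```

arm_command:
  increments:
    - {"offset":[0,-0.03,0],"twist":[0,0,0],"gripper":0.0}
    - {"offset":[0,-0.06,0],"twist":[0,0,0],"gripper":0.0}
    - {"offset":[0,-0.09,0],"twist":[0,0,0],"gripper":0.0}
    - {"offset":[0,-0.115,0],"twist":[0,0,0],"gripper":0.0}
    - {"offset":[0,-0.115,0],"twist":[0,0,0],"gripper":0.0}

```text
clock: 14.0
position: [525.7, 160.4, 294.3]
tool_rot: [3.037, -0.181, 0.673]
force: [0.1, 0.3, -0.1]
grip_width: 0.7
```

arm_command:
  increments:
    - {"offset":[0,0,0.03],"twist":[0,0,0],"gripper":0.0}
    - {"offset":[0,0,0.06],"twist":[0,0,0],"gripper":0.0}
    - {"offset":[0,0,0.09],"twist":[0,0,0],"gripper":0.0}
    - {"offset":[0,0,0.102],"twist":[0,0,0],"gripper":0.0}
    - {"offset":[0,0,0.102],"twist":[0,0,0],"gripper":0.0}

```text
clock: 14.5
position: [567.9, 148.7, 199.4]
tool_rot: [3.033, -0.191, 0.665]
force: [-0.1, 0.2, 0.3]
grip_width: 0.5
```

```bash
python3 - <<'E'
from pl import *
bchk()
im=snapshot("side");crop(im,270,140,120,100,6,"pics/s12.png")
im=snapshot("top");crop(im,230,160,130,100,6,"pics/t12.png")
E
```

```text
t 14.5 pos [567.9 148.7 199.4] cmd [569.3 151.4 204. ] rot err [-0.22 -0.29 -0.03] F [-0.1  0.2  0.3] w 0.5 q [ 0.17  0.27 -0.73  2.04  0.73  0.67 -1.16]
bed pos [ -2.9 122.1 124.3] cmd [ -0. 125. 128.] F bed [-0.   0.2  0.3] M [ 0.04  0.39 -0.01]
```

View pics/s12.png

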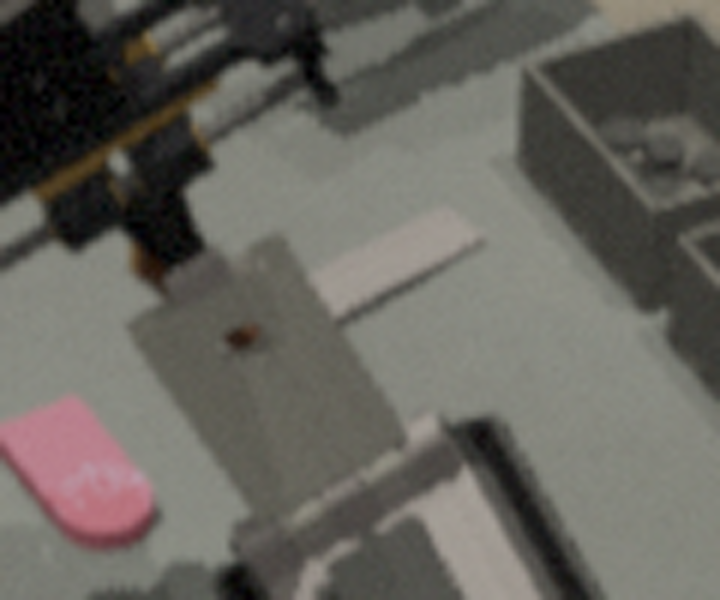

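View pics/t12.png

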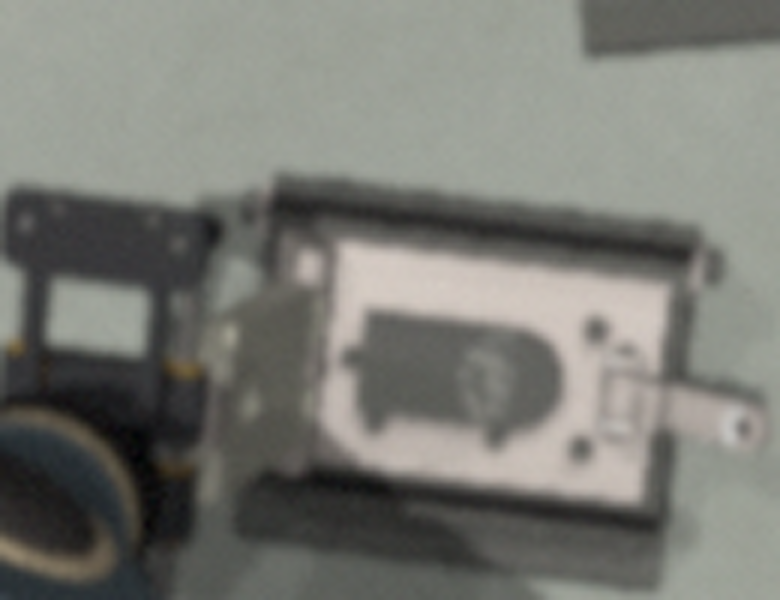

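The blank lies against all three pins: the end pin is at (350,357) and the lower pins at (375,423) and (495,437). The fingers are behind the open leaf, so I'll sweep it shut.

arm_command:
  increments:
    - {"offset":[0,0.0266,-0.0016],"twist":[0,0,0],"gripper":0.0}
    - {"offset":[0,0.0363,-0.0028],"twist":[0,0,0],"gripper":0.0}
    - {"offset":[0,0.0462,-0.0032],"twist":[0,0,0],"gripper":0.0}
    - {"offset":[0,0.056,-0.0027],"twist":[0,0,0],"gripper":0.0}
    - {"offset":[0,0.0658,-0.0013],"twist":[0,0,0],"gripper":0.0}

```text
clock: 15.1
position: [560.5, 85.2, 204.8]
tool_rot: [3.033, -0.189, 0.677]
force: [1.1, 2.0, 0.0]
grip_width: 0.7
```

```bash
python3 - <<'E'
from pl import *
upd((0,.0658,-.0013));bchk()
im=snapshot("side");crop(im,270,140,120,100,6,"pics/s13.png")
E
```

```text
t 15.1 pos [560.5  85.2 204.8] cmd [560.5  86.2 205.2] rot err [-0.02  0.13 -0.07] F [1.1 2.  0. ] w 0.7 q [ 0.33  0.21 -0.73  2.09  0.64  0.59 -0.98]
bed pos [ -0.2  58.2 129. ] cmd [-1.000e-01  5.920e+01  1.294e+02] F bed [ 0.7  2.1 -0.3] M [0.55 0.37 0.  ]
```

View pics/s13.png

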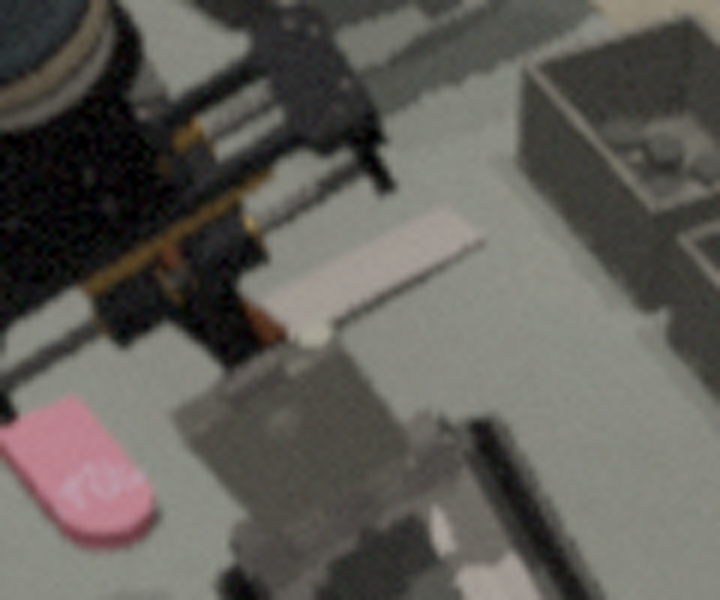

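Force is 2 N and the leaf is following.

arm_command:
  increments:
    - {"offset":[0,0.0096,0.0022],"twist":[0,0,0],"gripper":0.0}
    - {"offset":[0,0.019,0.0053],"twist":[0,0,0],"gripper":0.0}
    - {"offset":[0,0.028,0.0093],"twist":[0,0,0],"gripper":0.0}
    - {"offset":[0,0.0367,0.014],"twist":[0,0,0],"gripper":0.0}
    - {"offset":[0,0.0449,0.0194],"twist":[0,0,0],"gripper":0.0}

```text
clock: 15.65
position: [562.7, 38.6, 186.2]
tool_rot: [3.032, -0.191, 0.674]
force: [0.2, 2.1, 0.4]
grip_width: 0.3
```

arm_command:
  increments:
    - {"offset":[0,0.0077,0.0062],"twist":[0,0,0],"gripper":0.0}
    - {"offset":[0,0.0148,0.013],"twist":[0,0,0],"gripper":0.0}
    - {"offset":[0,0.0212,0.0205],"twist":[0,0,0],"gripper":0.0}
    - {"offset":[0,0.027,0.0285],"twist":[0,0,0],"gripper":0.0}
    - {"offset":[0,0.032,0.0369],"twist":[0,0,0],"gripper":0.0}

```text
clock: 16.15
position: [574.4, 5.2, 152.6]
tool_rot: [3.033, -0.191, 0.674]
force: [0.5, 1.9, 1.4]
grip_width: 0.5
```

```bash
python3 - <<'E'
from pl import *
upd((0,.0449,.0194));upd((0,.032,.0369));bchk()
im=snapshot("side");crop(im,270,140,120,100,6,"pics/s14.png")
E
```

```text
t 16.15 pos [574.4   5.2 152.6] cmd [574.5   6.9 154.2] rot err [-0.1   0.02 -0.03] F [0.5 1.9 1.4] w 0.5 q [ 0.41  0.28 -0.64  2.14  0.74  0.45 -0.93]
bed pos [ -0.7 -19.4  71.6] cmd [ -0.  -17.7  73.1] F bed [0.8 1.9 1.2] M [0.31 0.43 0.03]
```

View pics/s14.png

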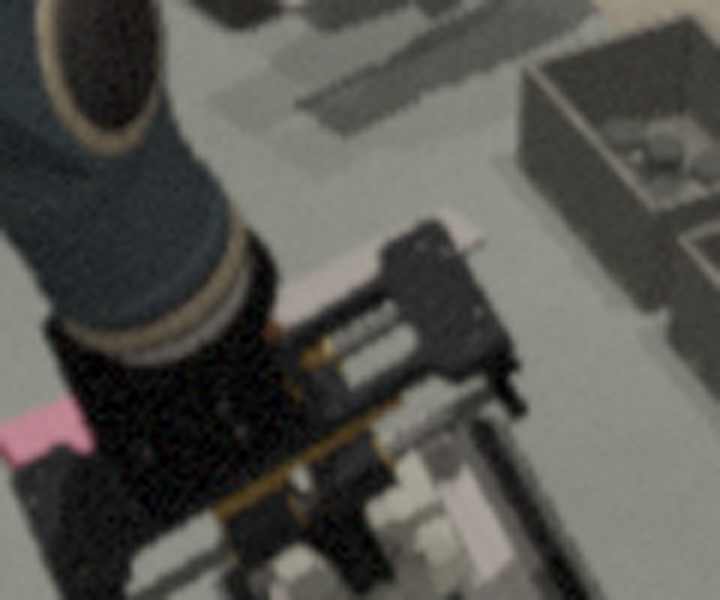

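arm_command:
  increments:
    - {"offset":[0,0.0043,0.0089],"twist":[0,0,0],"gripper":0.0}
    - {"offset":[0,0.0077,0.0181],"twist":[0,0,0],"gripper":0.0}
    - {"offset":[0,0.0103,0.0276],"twist":[0,0,0],"gripper":0.0}
    - {"offset":[0,0.012,0.0373],"twist":[0,0,0],"gripper":0.0}
    - {"offset":[0,0.012,0.044],"twist":[0,0,0],"gripper":0.0}

```text
clock: 16.7
position: [591.4, -9.2, 112.8]
tool_rot: [3.032, -0.191, 0.674]
force: [-29.1, 1.2, 48.8]
grip_width: 0.3
```

```bash
python3 - <<'E'
from pl import *
upd((0,.012,.044));bchk()
E
```

```text
t 16.7 pos [591.4  -9.2 112.8] cmd [591.5  -7.4 114.4] rot err [-0.15  0.02 -0.03] F [-29.1   1.2  48.8] w 0.3 q [ 0.34  0.36 -0.54  2.14  0.89  0.38 -1.04]
bed pos [ -0.5 -31.6  27.6] cmd [  0.  -29.7  29.1] F bed [-5.7 -2.4 56.5] M [-0.57  1.69  0.01]
```

```bash
python3 - <<'E'
from pl import *
plan([(b2w((0,-31,33)),toolR()),(b2w((0,-60,150)),toolR()),(b2w((0,-165,130)),toolR()),])
E
```

```text
offset [-0.0, 0.0013, -0.0039] twist [0.0, -0.0, -0.0] len 4
offset [0.0001, 0.029, -0.117] twist [0.0, -0.0, -0.0] len 121
offset [-0.0, 0.105, 0.02] twist [0.0, -0.0, -0.0] len 107
```

arm_command:
  increments:
    - {"offset":[0,0.0013,-0.002],"twist":[0,0,0],"gripper":0.0}
    - {"offset":[0,0.0013,-0.004],"twist":[0,0,0],"gripper":0.0}
    - {"offset":[0,0.0013,-0.004],"twist":[0,0,0],"gripper":0.0}
    - {"offset":[0,0.0013,-0.004],"twist":[0,0,0],"gripper":0.0}
    - {"offset":[0,0.0013,-0.0039],"twist":[0,0,0],"gripper":0.0}

```text
clock: 17.2
position: [589.5, -9.6, 117.0]
tool_rot: [3.033, -0.191, 0.675]
force: [0.1, 0.4, -0.1]
grip_width: 0.4
```

arm_command:
  increments:
    - {"offset":[0,0.0,-0.025],"twist":[0,0,0],"gripper":0.0}
    - {"offset":[0,0.005,-0.055],"twist":[0,0,0],"gripper":0.0}
    - {"offset":[0,0.015,-0.085],"twist":[0,0,0],"gripper":0.0}
    - {"offset":[0,0.025,-0.11],"twist":[0,0,0],"gripper":0.0}
    - {"offset":[0,0.029,-0.117],"twist":[0,0,0],"gripper":0.0}

```text
clock: 17.7
position: [536.8, -32.7, 225.5]
tool_rot: [3.03, -0.192, 0.68]
force: [0.6, 1.0, 0.0]
grip_width: 0.5
```

arm_command:
  increments:
    - {"offset":[0,0.02,0],"twist":[0,0,0],"gripper":0.0}
    - {"offset":[0,0.045,0.005],"twist":[0,0,0],"gripper":0.0}
    - {"offset":[0,0.075,0.012],"twist":[0,0,0],"gripper":0.0}
    - {"offset":[0,0.095,0.02],"twist":[0,0,0],"gripper":0.0}
    - {"offset":[0,0.105,0.02],"twist":[0,0,0],"gripper":0.0}

```text
clock: 18.2
position: [530.9, -139.7, 204.0]
tool_rot: [3.033, -0.196, 0.672]
force: [0.1, 0.3, 0.5]
grip_width: 0.3
```

```bash
python3 - <<'E'
from pl import *
bchk()
im=snapshot("side");crop(im,290,180,120,100,6,"pics/s15.png")
im=snapshot("top");crop(im,250,170,130,100,6,"pics/t15.png")
for a in(.6,.7,.8,.9,1.):
    W=[b2w((0,-70.5-76*np.sin(a)+4*np.cos(a),4+76*np.cos(a)+4*np.sin(a))),b2w((0,-70.5-76*np.sin(a)-4*np.cos(a),4+76*np.cos(a)-4*np.sin(a)))]
    print(a,((proj("side",W)-[290,180])*6).round().tolist(),((proj("top",W)-[250,170])*6).round().tolist())
E
```

```text
t 18.2 pos [ 530.9 -139.7  204. ] cmd [ 532.2 -136.2  205.8] rot err [-0.15 -0.07  0.14] F [0.1 0.3 0.5] w 0.3 q [ 0.93  0.18 -0.8   2.13  0.25  0.46 -0.17]
bed pos [  -1.6 -168.6  128.7] cmd [   0. -165.  130.] F bed [0.3 0.3 0.4] M [0.02 0.4  0.01]
0.6 [[336.0, 489.0], [347.0, 507.0]] [[593.0, 377.0], [608.0, 377.0]]
0.7 [[346.0, 506.0], [357.0, 525.0]] [[607.0, 377.0], [622.0, 376.0]]
0.8 [[357.0, 524.0], [367.0, 542.0]] [[621.0, 376.0], [634.0, 375.0]]
0.9 [[367.0, 541.0], [378.0, 559.0]] [[633.0, 375.0], [644.0, 373.0]]
1.0 [[377.0, 558.0], [388.0, 575.0]] [[644.0, 374.0], [654.0, 371.0]]
```

View pics/s15.png

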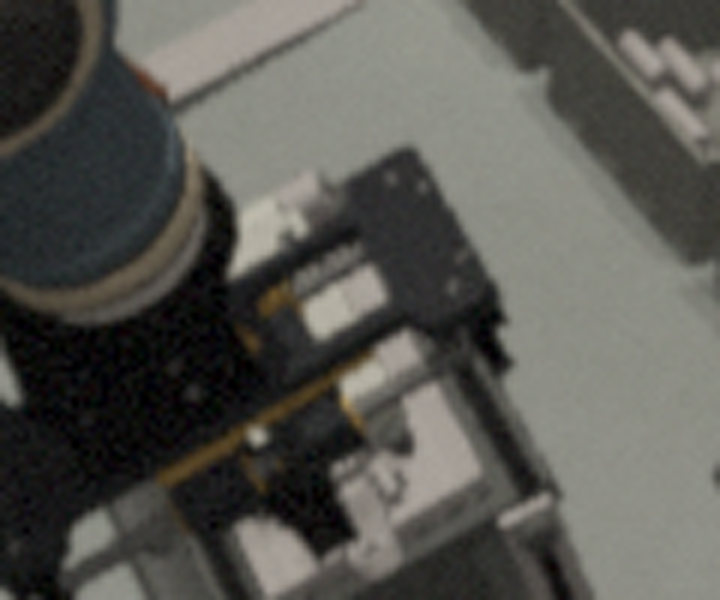

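View pics/t15.png

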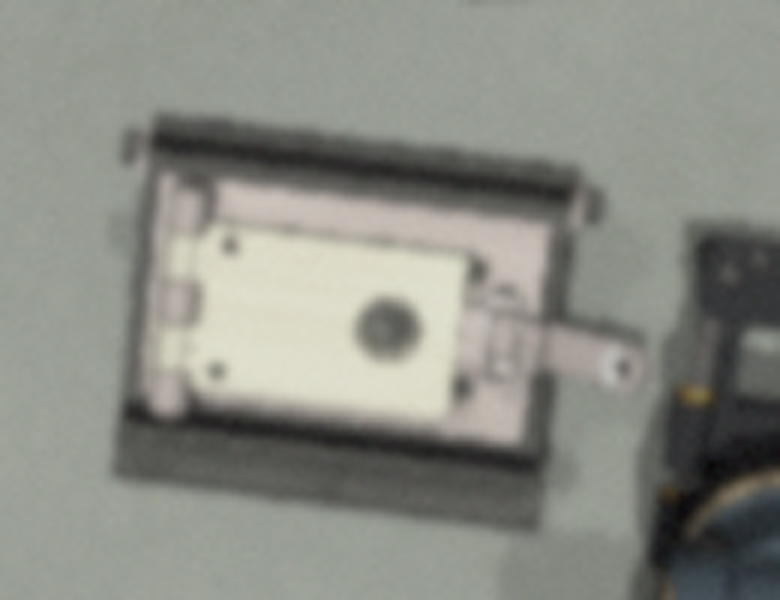

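arm_command:
  increments:
    - {"offset":[0,0,0.02],"twist":[0,0,0],"gripper":0.0}
    - {"offset":[0,0,0.05],"twist":[0,0,0],"gripper":0.0}
    - {"offset":[0,0,0.08],"twist":[0,0,0],"gripper":0.0}
    - {"offset":[0,0,0.1],"twist":[0,0,0],"gripper":0.0}
    - {"offset":[0,0,0.1],"twist":[0,0,0],"gripper":0.0}

```text
clock: 18.8
position: [573.4, -140.9, 112.3]
tool_rot: [3.036, -0.187, 0.669]
force: [-0.5, -0.6, -0.4]
grip_width: 0.6
```

arm_command:
  increments:
    - {"offset":[0,-0.008,0],"twist":[0,0,0],"gripper":0.0}
    - {"offset":[0,-0.016,0],"twist":[0,0,0],"gripper":0.0}
    - {"offset":[0,-0.024,0],"twist":[0,0,0],"gripper":0.0}
    - {"offset":[0,-0.032,0],"twist":[0,0,0],"gripper":0.0}
    - {"offset":[0,-0.04,0],"twist":[0,0,0],"gripper":0.0}

```text
clock: 19.3
position: [576.8, -116.7, 116.6]
tool_rot: [3.014, -0.21, 0.664]
force: [-11.8, -35.8, 20.2]
grip_width: 1.0
```

```bash
python3 - <<'E'
from pl import *
upd((0,-.04,.1));bchk()
im=snapshot("side");crop(im,290,180,120,100,6,"pics/s16.png")
im=snapshot("top");crop(im,250,170,130,100,6,"pics/t16.png")
E
```

```text
t 19.3 pos [ 576.8 -116.7  116.6] cmd [ 579.3 -101.9  115.2] rot err [-1.35 -0.13  0.48] F [-11.8 -35.8  20.2] w 1.0 q [ 0.51  0.34 -0.47  2.15  0.65  0.31 -0.63]
bed pos [   0.2 -140.1   31.5] cmd [ 1.00e-01 -1.25e+02  3.00e+01] F bed [  2.  -37.   21.4] M [-7.89 -0.04 -0.  ]
```

View pics/s16.png

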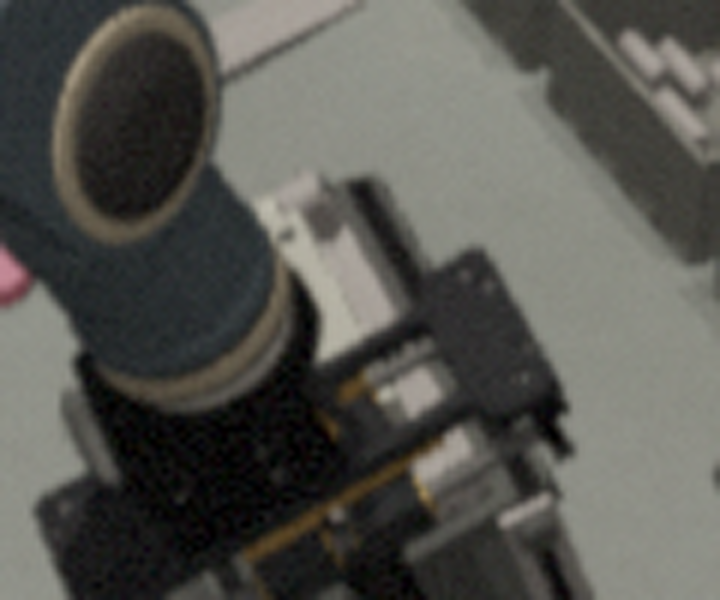

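View pics/t16.png

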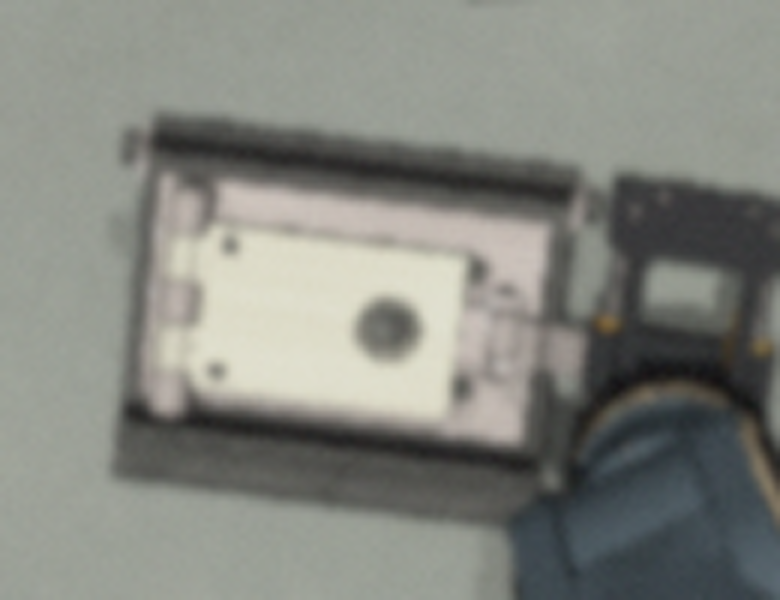

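```bash
python3 - <<'E'
from pl import *
bchk()
E
```

```text
t 19.4 pos [ 576.8 -116.9  116.9] cmd [ 579.3 -101.9  115.2] rot err [-1.35 -0.09  0.51] F [ -8.4 -24.7  14.9] w 0.6 q [ 0.51  0.34 -0.47  2.15  0.65  0.31 -0.63]
bed pos [   0.3 -140.3   31.7] cmd [ 1.00e-01 -1.25e+02  3.00e+01] F bed [  1.6 -25.6  15.7] M [-5.54  0.22 -0.07]
```

arm_command:
  increments:
    - {"offset":[0,0.01,0],"twist":[0,0,0],"gripper":0.0}
    - {"offset":[0,0.02,0],"twist":[0,0,0],"gripper":0.0}
    - {"offset":[0,0.03,0],"twist":[0,0,0],"gripper":0.0}
    - {"offset":[0,0.03,0.005],"twist":[0,0,0],"gripper":0.0}
    - {"offset":[0,0.03,0.01],"twist":[0,0,0],"gripper":0.0}

```text
clock: 19.9
position: [579.8, -132.9, 106.0]
tool_rot: [3.032, -0.19, 0.677]
force: [0.8, -0.4, -0.6]
grip_width: 0.6
```

```bash
python3 - <<'E'
from pl import *
upd((0,.03,.01));bchk()
im=snapshot("side");crop(im,300,220,100,80,8,"pics/s17.png")
im=snapshot("top");crop(im,310,190,80,60,10,"pics/t17.png")
for a in(.6,.7,.8,.9,1.,1.1,1.2):
    W=[b2w((0,-70.5-76*np.sin(a)+4*np.cos(a),4+76*np.cos(a)+4*np.sin(a))),b2w((0,-70.5-76*np.sin(a)-4*np.cos(a),4+76*np.cos(a)-4*np.sin(a)))]
    print(a,((proj("side",W)-[300,220])*8).round().tolist(),((proj("top",W)-[310,190])*10).round().tolist())
E
```

```text
t 19.9 pos [ 579.8 -132.9  106. ] cmd [ 579.7 -132.2  106.2] rot err [-0.08  0.13 -0.03] F [ 0.8 -0.4 -0.6] w 0.6 q [ 0.57  0.37 -0.49  2.14  0.64  0.28 -0.57]
bed pos [   0.2 -155.8   19.8] cmd [ 1.00e-01 -1.55e+02  2.00e+01] F bed [ 0.5 -0.3 -1. ] M [0.01 0.42 0.02]
0.6 [[368.0, 332.0], [382.0, 356.0]] [[388.0, 429.0], [413.0, 428.0]]
0.7 [[382.0, 355.0], [396.0, 379.0]] [[412.0, 428.0], [436.0, 427.0]]
0.8 [[395.0, 378.0], [410.0, 402.0]] [[435.0, 427.0], [456.0, 425.0]]
0.9 [[409.0, 401.0], [424.0, 425.0]] [[455.0, 425.0], [474.0, 422.0]]
1.0 [[423.0, 424.0], [437.0, 446.0]] [[473.0, 423.0], [489.0, 419.0]]
1.1 [[436.0, 445.0], [450.0, 467.0]] [[489.0, 419.0], [502.0, 415.0]]
1.2 [[449.0, 465.0], [462.0, 486.0]] [[501.0, 415.0], [511.0, 410.0]]
```

View pics/s17.png

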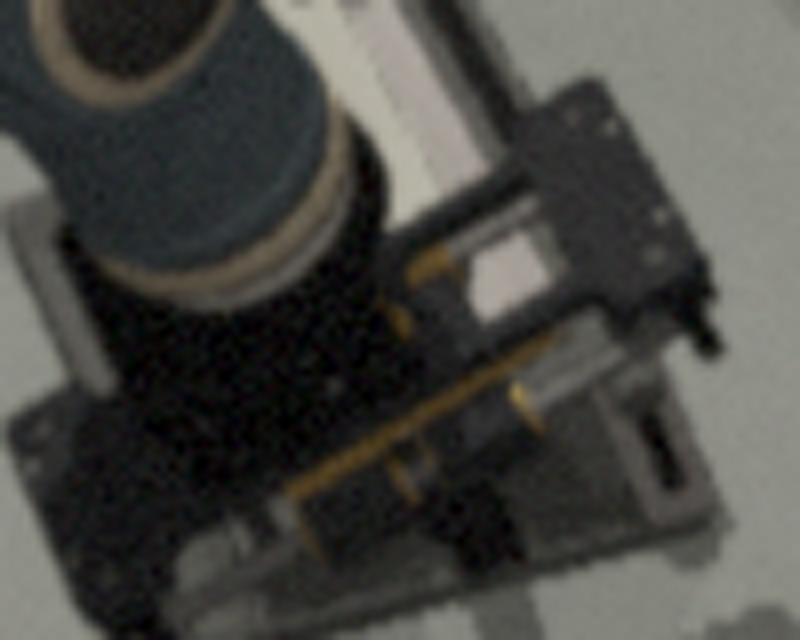

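View pics/t17.png

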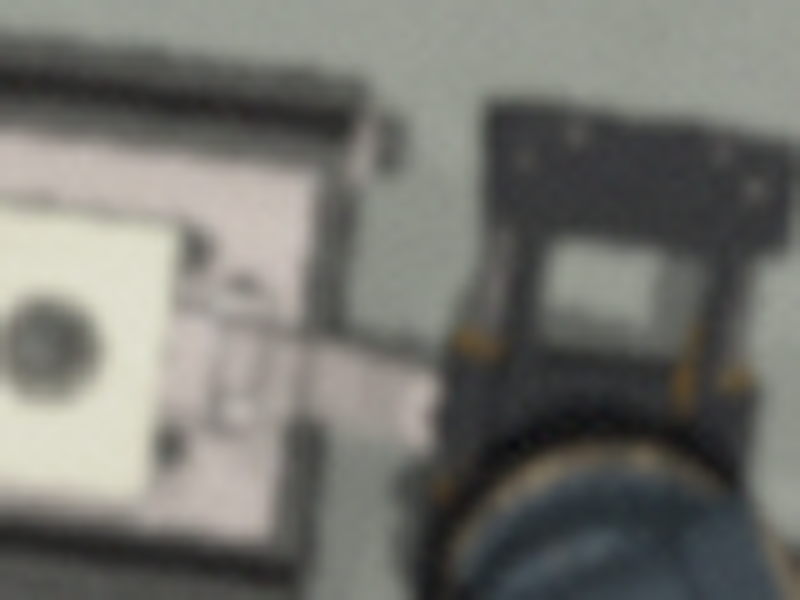

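```bash
python3 - <<'E'
from pl import *
c=lambda a:np.array([-70.5-76*np.sin(a)-4*np.cos(a)-9.5,4+76*np.cos(a)-4*np.sin(a)])
off=20-c(.95)[1];p=np.array([-155,20.])
print(c(.95))
A=[1.0,.95,.9,.85,.8,.72,.64,.56,.48,.4,.32,.24,.16,.08,0.0,-.02,-.04,-.05,-.05,-.05]
for i,a in enumerate(A):
    t=c(a)+[0,off]
    print(a,"y",round((p[0]-t[0])/1000,4),"z",round((p[1]-t[1])/1000,4))
    if i%5==4:p=t;print()
E
```

```text
[-144.14631072   44.95425278]
1.0 y -0.0089 z 0.0033
0.95 y -0.0109 z 0.0
0.9 y -0.013 z -0.0032
0.85 y -0.0153 z -0.0062
0.8 y -0.0177 z -0.0091

0.72 y -0.0042 z -0.0044
0.64 y -0.0087 z -0.0085
0.56 y -0.0135 z -0.0122
0.48 y -0.0187 z -0.0155
0.4 y -0.024 z -0.0184

0.32 y -0.0056 z -0.0024
0.24 y -0.0113 z -0.0044
0.16 y -0.0172 z -0.0059
0.08 y -0.0232 z -0.007
0.0 y -0.0293 z -0.0076

-0.02 y -0.0015 z -0.0001
-0.04 y -0.003 z -0.0001
-0.05 y -0.0038 z -0.0001
-0.05 y -0.0038 z -0.0001
-0.05 y -0.0038 z -0.0001
```

arm_command:
  increments:
    - {"offset":[0,-0.0089,0.0033],"twist":[0,0,0],"gripper":0.0}
    - {"offset":[0,-0.0109,0.0],"twist":[0,0,0],"gripper":0.0}
    - {"offset":[0,-0.013,-0.0032],"twist":[0,0,0],"gripper":0.0}
    - {"offset":[0,-0.0153,-0.0062],"twist":[0,0,0],"gripper":0.0}
    - {"offset":[0,-0.0177,-0.0091],"twist":[0,0,0],"gripper":0.0}

```text
clock: 20.5
position: [577.5, -115.7, 114.1]
tool_rot: [3.032, -0.191, 0.675]
force: [1.1, -1.7, -1.3]
grip_width: 0.2
```

```bash
python3 - <<'E'
from pl import *
upd((0,-.0177,-.0091));bchk()
E
```

```text
t 20.5 pos [ 577.5 -115.7  114.1] cmd [ 578.1 -114.1  114.4] rot err [-0.13  0.04 -0.01] F [ 1.1 -1.7 -1.3] w 0.2 q [ 0.54  0.35 -0.5   2.15  0.64  0.29 -0.59]
bed pos [  -0.3 -138.9   29. ] cmd [ 1.000e-01 -1.373e+02  2.910e+01] F bed [ 0.6 -1.6 -1.7] M [-0.33  0.37 -0.01]
```

Good: small force (-1.6, -1.7), so the latch is moving with it. Continuing along the arc.

arm_command:
  increments:
    - {"offset":[0,-0.0042,-0.0044],"twist":[0,0,0],"gripper":0.0}
    - {"offset":[0,-0.0087,-0.0085],"twist":[0,0,0],"gripper":0.0}
    - {"offset":[0,-0.0135,-0.0122],"twist":[0,0,0],"gripper":0.0}
    - {"offset":[0,-0.0187,-0.0155],"twist":[0,0,0],"gripper":0.0}
    - {"offset":[0,-0.024,-0.0184],"twist":[0,0,0],"gripper":0.0}

```text
clock: 21.0
position: [573.0, -90.2, 130.9]
tool_rot: [3.032, -0.191, 0.675]
force: [-1.1, -3.5, 1.9]
grip_width: 0.3
```

```bash
python3 - <<'E'
from pl import *
upd((0,-.024,-.0184));bchk()
im=snapshot("top");crop(im,310,190,80,60,10,"pics/t18.png")
E
```

```text
t 21.0 pos [573.  -90.2 130.9] cmd [573.4 -89.3 131.1] rot err [-0.1   0.07 -0.03] F [-1.1 -3.5  1.9] w 0.3 q [ 0.52  0.31 -0.52  2.16  0.61  0.33 -0.62]
bed pos [  -0.2 -114.2   47.4] cmd [ 1.000e-01 -1.133e+02  4.750e+01] F bed [ 0.2 -3.6  2. ] M [-0.65  0.35  0.01]
```

View pics/t18.png

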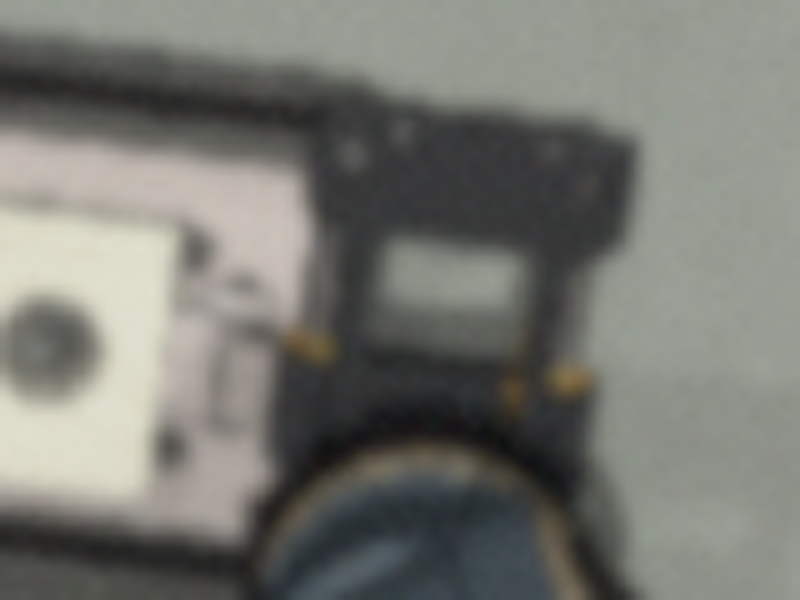

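arm_command:
  increments:
    - {"offset":[0,-0.0056,-0.0024],"twist":[0,0,0],"gripper":0.0}
    - {"offset":[0,-0.0113,-0.0044],"twist":[0,0,0],"gripper":0.0}
    - {"offset":[0,-0.0172,-0.0059],"twist":[0,0,0],"gripper":0.0}
    - {"offset":[0,-0.0232,-0.007],"twist":[0,0,0],"gripper":0.0}
    - {"offset":[0,-0.0293,-0.0076],"twist":[0,0,0],"gripper":0.0}

```text
clock: 21.55
position: [573.5, -60.0, 137.2]
tool_rot: [3.033, -0.189, 0.675]
force: [-0.4, -0.7, 0.9]
grip_width: 0.3
```

```bash
python3 - <<'E'
from pl import *
upd((0,-.0293,-.0076));bchk()
E
```

```text
t 21.55 pos [573.5 -60.  137.2] cmd [573.9 -59.9 138. ] rot err [-0.05  0.04 -0.07] F [-0.4 -0.7  0.9] w 0.3 q [ 0.45  0.29 -0.51  2.16  0.63  0.35 -0.7 ]
bed pos [ -0.5 -84.2  54.5] cmd [  0.1 -84.   55.1] F bed [ 0.1 -0.8  0.9] M [-0.32  0.31 -0.01]
```

Next I'll push a few mm more to find the home stop.

arm_command:
  increments:
    - {"offset":[0,-0.0015,0],"twist":[0,0,0],"gripper":0.0}
    - {"offset":[0,-0.003,0],"twist":[0,0,0],"gripper":0.0}
    - {"offset":[0,-0.004,0],"twist":[0,0,0],"gripper":0.0}
    - {"offset":[0,-0.005,0],"twist":[0,0,0],"gripper":0.0}
    - {"offset":[0,-0.006,0],"twist":[0,0,0],"gripper":0.0}

```text
clock: 22.05
position: [573.6, -58.5, 137.1]
tool_rot: [3.028, -0.196, 0.671]
force: [-2.6, -9.2, 5.1]
grip_width: 0.5
```

```bash
python3 - <<'E'
from pl import *
upd((0,-.006,0));bchk()
E
```

```text
t 22.05 pos [573.6 -58.5 137.1] cmd [574.6 -53.9 138. ] rot err [-0.39 -0.03  0.11] F [-2.6 -9.2  5.1] w 0.5 q [ 0.43  0.29 -0.51  2.16  0.64  0.36 -0.71]
bed pos [ -0.6 -82.7  54.5] cmd [  0.1 -78.   55.1] F bed [ 0.9 -9.4  5.3] M [-2.02  0.2   0.05]
```

```bash
python3 - <<'E'
from pl import *
plan([(b2w((0,-112,70)),toolR()),((535,-200,220),down(-10)),((495,-353,120),down(-14.6))])
E
```

```text
offset [-0.0001, 0.034, -0.0149] twist [0.0, -0.0, -0.0] len 37
offset [0.0158, 0.1159, -0.0683] twist [-0.6, -25.0, 2.8] len 135
offset [-0.0128, 0.1577, 0.0999] twist [-0.0, -0.0, 4.6] len 187
```

arm_command:
  increments:
    - {"offset":[0,0.008,0],"twist":[0,0,0],"gripper":0.0}
    - {"offset":[0,0.02,-0.003],"twist":[0,0,0],"gripper":0.0}
    - {"offset":[0,0.03,-0.01],"twist":[0,0,0],"gripper":0.0}
    - {"offset":[0,0.034,-0.0149],"twist":[0,0,0],"gripper":0.0}
    - {"offset":[0,0.034,-0.0149],"twist":[0,0,0],"gripper":0.0}

```text
clock: 22.55
position: [563.8, -88.0, 151.1]
tool_rot: [3.033, -0.192, 0.676]
force: [0.1, 0.0, 0.5]
grip_width: 0.6
```

arm_command:
  increments:
    - {"offset":[0.003,0.023,-0.02],"twist":[-0.1,-5,0.6],"gripper":0.0}
    - {"offset":[0.006,0.046,-0.04],"twist":[-0.2,-10,1.1],"gripper":0.03}
    - {"offset":[0.009,0.07,-0.055],"twist":[-0.4,-15,1.7],"gripper":0.06}
    - {"offset":[0.0126,0.0927,-0.065],"twist":[-0.5,-20,2.2],"gripper":0.06}
    - {"offset":[0.0158,0.1159,-0.0683],"twist":[-0.6,-25,2.8],"gripper":0.06}

```text
clock: 23.05
position: [535.4, -201.3, 221.1]
tool_rot: [3.128, -0.275, 0.002]
force: [0.3, -0.5, -0.7]
grip_width: 24.8
```

arm_command:
  increments:
    - {"offset":[-0.003,0.0315,0.02],"twist":[0,0,0.9],"gripper":0.06}
    - {"offset":[-0.0051,0.0631,0.04],"twist":[0,0,1.8],"gripper":0.06}
    - {"offset":[-0.0077,0.1,0.065],"twist":[0,0,2.8],"gripper":0.06}
    - {"offset":[-0.0102,0.135,0.088],"twist":[0,0,3.7],"gripper":0.06}
    - {"offset":[-0.0128,0.1577,0.0999],"twist":[0,0,4.6],"gripper":0.06}

```text
clock: 23.55
position: [493.0, -356.0, 117.1]
tool_rot: [3.115, -0.404, -0.002]
force: [-0.8, -0.3, 0.4]
grip_width: 58.1
```

```bash
python3 - <<'E'
from pl import *
chk()
im=snapshot("side");cv2.imwrite("pics/side19.png",im);crop(im,310,180,110,80,7,"pics/s19.png");crop(im,330,310,100,80,7,"pics/s19b.png")
im=snapshot("top");cv2.imwrite("pics/top19.png",im);crop(im,250,180,110,80,7,"pics/t19.png")
E
```

```text
t 23.55 pos [ 493.  -356.   117.1] cmd [ 495. -353.  120.] rot err [-0.06 -0.11  0.15] F [-0.8 -0.3  0.4] w 58.1 q [ 0.98  0.54 -0.58  1.78  0.36  0.93 -0.01]
```

View pics/side19.png

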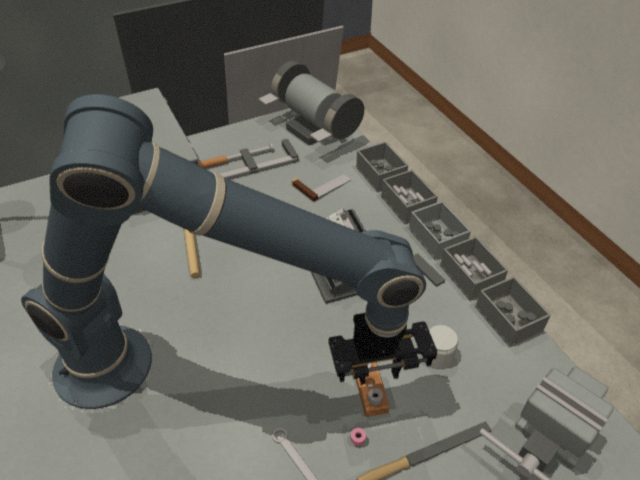

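View pics/s19.png

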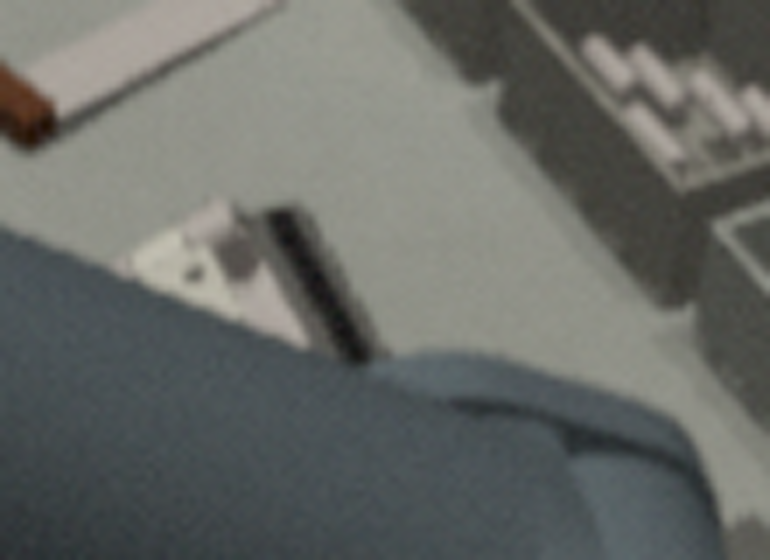

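View pics/t19.png

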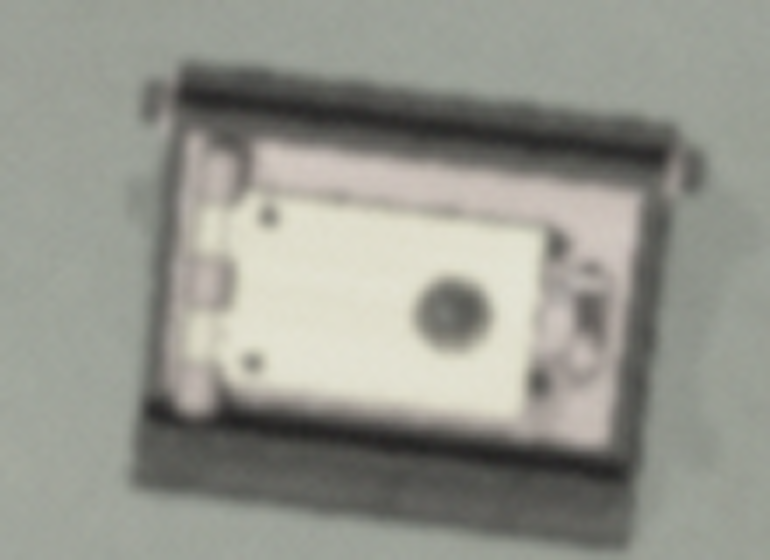

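View pics/s19b.png

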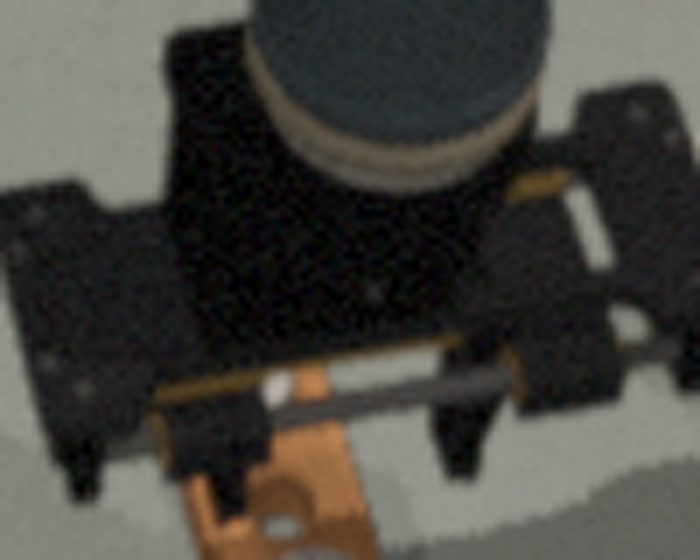

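```bash
python3 - <<'E'
from pl import *
chk();print(onz("top",429,199,75))
plan([((494.8,-353,60),down(-14.6)),((494.8,-353,29),down(-14.6))])
E
```

```text
t 23.65 pos [ 492.2 -357.2  117.3] cmd [ 495. -353.  120.] rot err [-0.09 -0.16  0.33] F [-0.1  0.3  0.2] w 59.2 q [ 0.98  0.54 -0.58  1.78  0.36  0.94 -0.01]
[ 676.86170055 -306.99639819   75.        ]
offset [-0.0002, 0.0, 0.06] twist [-0.0, -0.0, -0.0] len 60
offset [-0.0, 0.0001, 0.031] twist [-0.0, -0.0, -0.0] len 31
```

arm_command:
  increments:
    - {"offset":[0,0,0.02],"twist":[0,0,0],"gripper":0.06}
    - {"offset":[0,0,0.04],"twist":[0,0,0],"gripper":0.06}
    - {"offset":[0,0,0.06],"twist":[0,0,0],"gripper":0.06}
    - {"offset":[0,0,0.06],"twist":[0,0,0],"gripper":0.06}
    - {"offset":[0,0,0.06],"twist":[0,0,0],"gripper":0.06}

```text
clock: 24.15
position: [496.3, -352.8, 60.8]
tool_rot: [3.116, -0.397, 0.005]
force: [-0.3, -0.8, -0.9]
grip_width: 59.8
```

```bash
python3 - <<'E'
from pl import *
chk()
im=snapshot("side");crop(im,325,320,100,80,8,"pics/s20.png")
im=snapshot("top");crop(im,390,220,100,75,8,"pics/t20.png")
E
```

```text
t 24.15 pos [ 496.3 -352.8   60.8] cmd [ 494.8 -353.    29. ] rot err [-0.05  0.15 -0.12] F [-0.3 -0.8 -0.9] w 59.8 q [ 0.94  0.6  -0.54  1.82  0.41  0.83 -0.06]
```

View pics/s20.png

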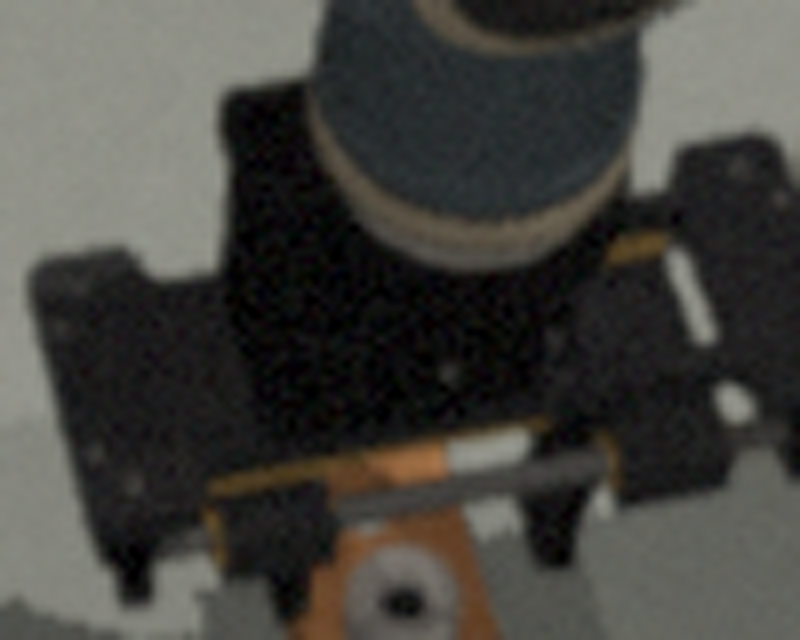

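View pics/t20.png

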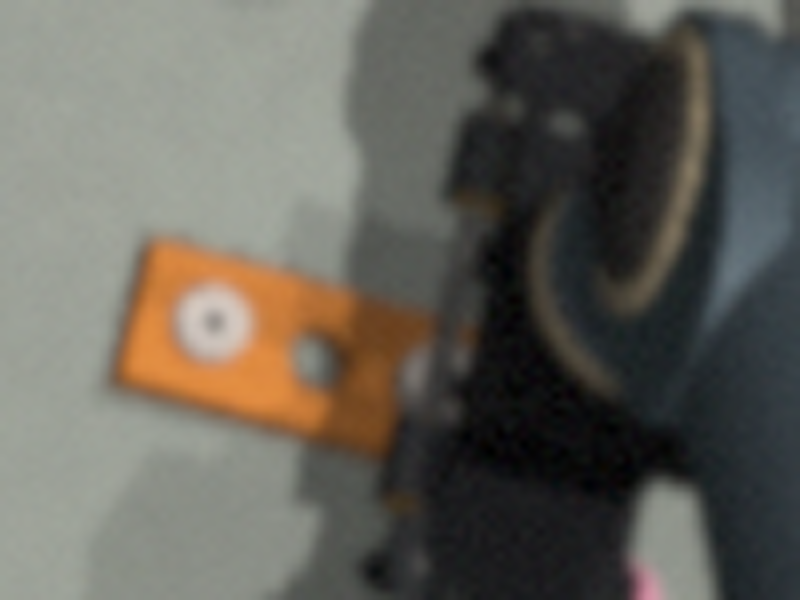

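```bash
python3 - <<'E'
from pl import *
s=chk();x=R.from_rotvec(s["tool_rot"]).as_matrix()[:,0];y=R.from_rotvec(s["tool_rot"]).as_matrix()[:,1]
p=s["position"]
f=lambda W:((proj("side",W)-[325,320])*8).round(0).tolist()
print("near-face tips",f([p+d*x+9.5*y for d in(-45,-30,30,45)]), "bush",f([[494.8,-353,42],[494.8,-353,26],[494,-352.6,42],[495.6,-353.3,42]]))
g=cv2.imread("pics/side0.png");crop(g,355,370,50,50,12,"pics/sb0.png")
g=cv2.imread("pics/top0.png");crop(g,425,250,50,40,15,"pics/tb0.png")
E
```

```text
t 24.25 pos [ 496.4 -353.8   61.5] cmd [ 494.8 -353.    29. ] rot err [-0.11  0.22 -0.07] F [ 0.1 -0.7 -0. ] w 59.9 q [ 0.95  0.6  -0.54  1.82  0.41  0.83 -0.06]
near-face tips [[256.0, 619.0], [313.0, 608.0], [541.0, 564.0], [597.0, 553.0]] bush [[405.0, 592.0], [401.0, 623.0], [402.0, 592.0], [408.0, 592.0]]
```

View pics/sb0.png

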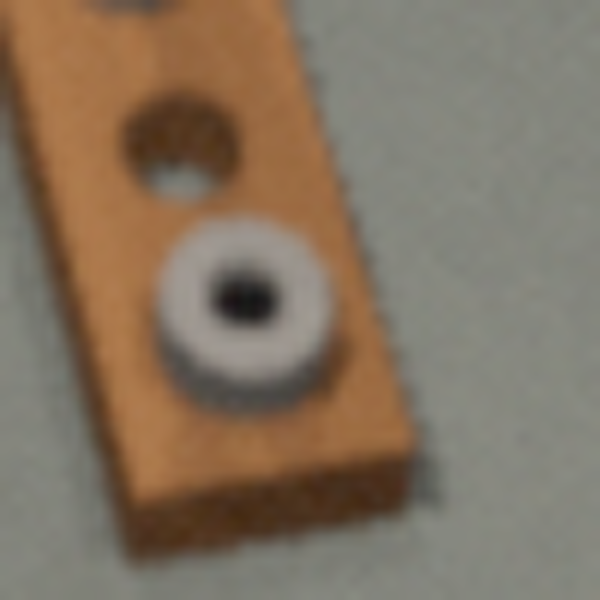

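View pics/tb0.png

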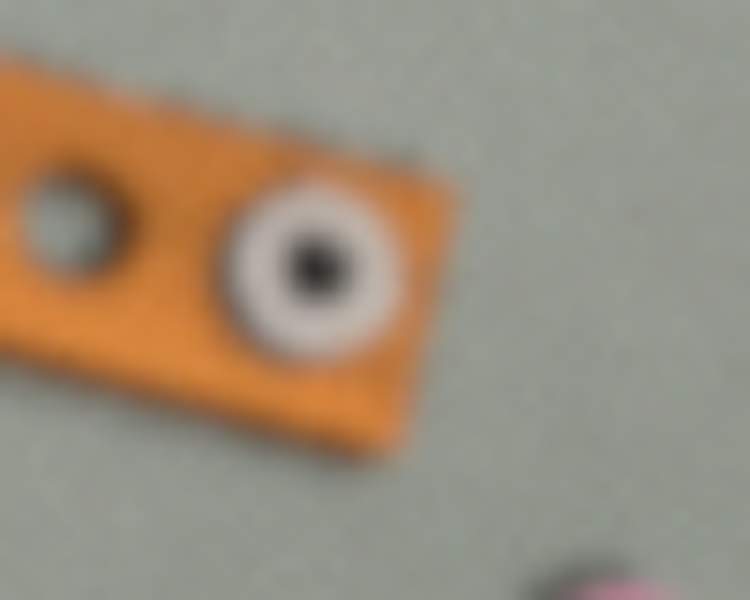

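arm_command:
  increments:
    - {"offset":[0,0,0.012],"twist":[0,0,0],"gripper":0.06}
    - {"offset":[0,0,0.024],"twist":[0,0,0],"gripper":0.06}
    - {"offset":[0,0,0.031],"twist":[0,0,0],"gripper":0.06}
    - {"offset":[0,0,0.031],"twist":[0,0,0],"gripper":0.06}
    - {"offset":[0,0,0.031],"twist":[0,0,0],"gripper":0.015}
  grip_force: 25

```text
clock: 24.75
position: [494.7, -354.1, 28.3]
tool_rot: [3.115, -0.4, 0.002]
force: [0.3, -1.2, 0.5]
grip_width: 56.9
```

arm_command:
  increments:
    - {"offset":[0,0,0],"twist":[0,0,0],"gripper":0.015}
    - {"offset":[0,0,0],"twist":[0,0,0],"gripper":0.015}
    - {"offset":[0,0,0],"twist":[0,0,0],"gripper":0.015}
    - {"offset":[0,0,0],"twist":[0,0,0],"gripper":0.015}
    - {"offset":[0,0,0],"twist":[0,0,0],"gripper":0.015}

```text
clock: 25.25
position: [495.0, -354.4, 29.0]
tool_rot: [3.114, -0.4, 0.003]
force: [-0.5, 0.2, 1.0]
grip_width: 29.1
```

```bash
python3 - <<'E'
from pl import *
chk()
im=snapshot("side");crop(im,325,320,100,80,8,"pics/s21.png")
E
```

```text
t 25.25 pos [ 495.  -354.4   29. ] cmd [ 494.8 -353.    29. ] rot err [-0.1   0.08 -0.  ] F [-0.5  0.2  1. ] w 29.1 q [ 0.93  0.65 -0.52  1.83  0.44  0.78 -0.08]
```

View pics/s21.png

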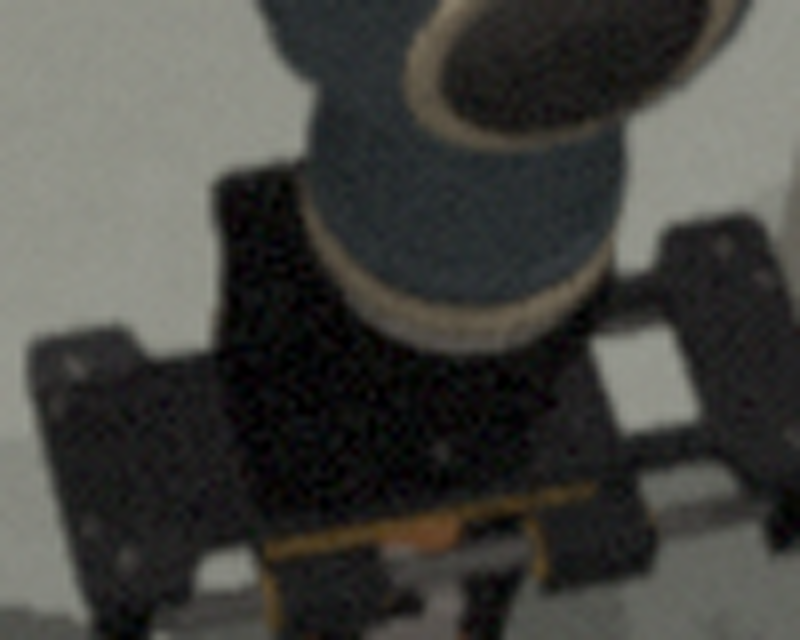

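arm_command:
  increments:
    - {"offset":[0,0,-0.01],"twist":[0,0,0],"gripper":0.015}
    - {"offset":[0,0,-0.03],"twist":[0,0,0],"gripper":0.015}
    - {"offset":[0,0,-0.06],"twist":[0,0,0],"gripper":0.015}
    - {"offset":[0,0,-0.1],"twist":[0,0,0],"gripper":0.015}
    - {"offset":[0,0,-0.14],"twist":[0,0,0],"gripper":0.015}

```text
clock: 25.8
position: [494.2, -353.6, 170.3]
tool_rot: [3.115, -0.4, 0.001]
force: [1.3, -0.9, -0.4]
grip_width: 29.3
```

```bash
python3 - <<'E'
from pl import *
upd((0,0,-.14));chk()
im=snapshot("side");crop(im,310,280,120,100,6,"pics/s22.png")
im=snapshot("top");crop(im,250,180,110,80,7,"pics/t22.png")
W=b2w((0,-22,28));print("hole pred",W,proj("top",W),(proj("top",W)-[250,180])*7,"seen plane",onz("top",(452.5)/7-.5+250,(314.5)/7-.5+180,W[2]))
W=[b2w(q) for q in((-36,-52,28),(36,-52,28),(36,60,28),(-36,60,28))];print((proj("top",W)-[250,180])*7)
E
```

```text
t 25.8 pos [ 494.2 -353.6  170.3] cmd [ 494.7 -353.1  169. ] rot err [-0.06  0.02 -0.03] F [ 1.3 -0.9 -0.4] w 29.3 q [ 1.    0.48 -0.61  1.73  0.31  1.03  0.03]
hole pred [5.92902667e+02 2.56583744e-01 1.13376618e+02] [[314.71281363 224.74400066]] [[452.98969538 313.20800463]] seen plane [593.71932207   1.73949408 113.37661804]
[[520.83690662 418.08179849]
 [546.45506478 228.89027306]
 [243.97972671 187.98131825]
 [222.69533025 377.33968826]]
```

View pics/s22.png

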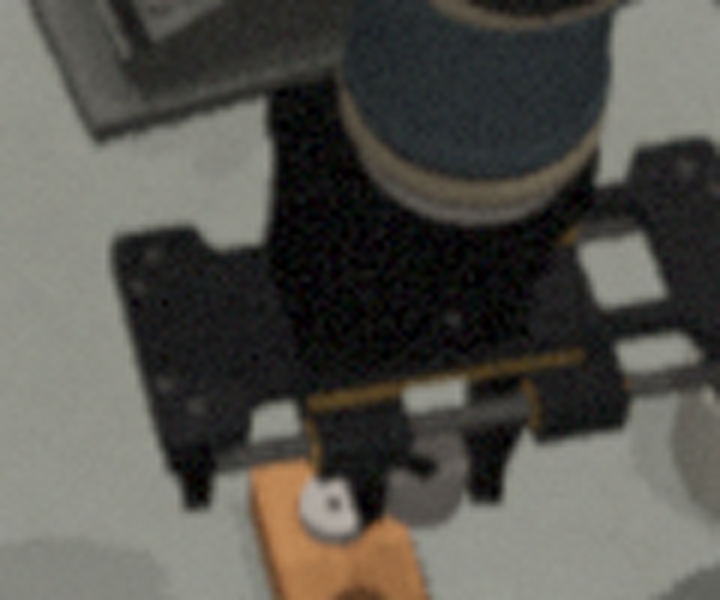

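View pics/t22.png

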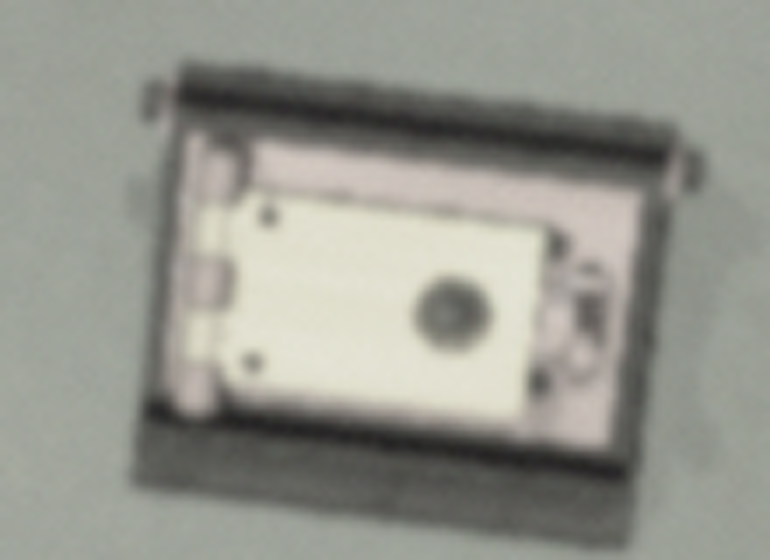

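```bash
python3 - <<'E'
from pl import *
s=chk();p=s["position"]
f=lambda W:((proj("side",W)-[310,280]+.5)*6-.5).round(0).tolist()
for dy in(-4,0,4): print(dy,f([p+[0,dy,13]]))
im=cv2.imread("pics/s22.png");cv2.imwrite("pics/s22z.png",cv2.resize(im[400:560,340:540],None,fx=4,fy=4,interpolation=cv2.INTER_CUBIC))
g=cv2.cvtColor(cv2.imread("pics/t22.png"),cv2.COLOR_BGR2GRAY)[260:370,395:515]
m=(g<150).astype(np.uint8);M=cv2.moments(m,True);c=(M["m10"]/M["m00"]+395,M["m01"]/M["m00"]+260);print(c,m.sum())
u=[(a+.5)/7-.5 for a in c];W=onz("top",u[0]+250,u[1]+180,113.4);print(W,w2b(W))
E
```

```text
t 25.9 pos [ 498.3 -355.3  175.5] cmd [ 494.7 -353.1  169. ] rot err [-0.3   0.7  -0.01] F [0.7 0.6 0.6] w 29.2 q [ 1.    0.47 -0.61  1.73  0.31  1.03  0.02]
-4 [[448.0, 462.0]]
0 [[442.0, 452.0]]
4 [[435.0, 443.0]]
(452.7488869100623, 313.1205105372514) 3369
[594.05038589   1.46729664 113.4       ] [  0.90434081 -20.65498658  27.6040981 ]
```

View pics/s22z.png

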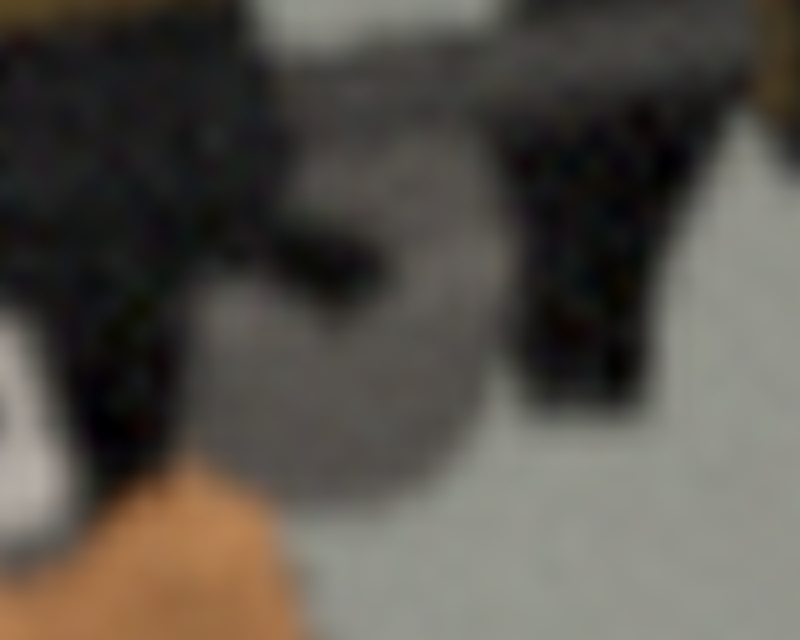

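```bash
python3 - <<'E'
from pl import *
p=np.array([494.2,-353.6,170.3])
f=lambda W:((proj("side",W)-[310,280]+.5)*6-.5).round(0).tolist()
for dy in(-4,0,4): print(dy,f([p+[0,dy,13]]))
BED["o"]=BED["o"]+[0.3,0.9,0]
up=b2w((0,-22,130))
print(up); plan([((500,-230,230),down(-12)),((520,-110,260),down(-8)),(up,toolR()),(b2w((0,-22,60)),toolR())])
E
```

```text
-4 [[433.0, 472.0]]
0 [[427.0, 462.0]]
4 [[420.0, 453.0]]
[550.43551609   6.5593313  205.82001231]
offset [-0.0259, -0.1204, -0.0609] twist [-0.0, -0.0, -2.6] len 137
offset [-0.0055, -0.1216, -0.03] twist [-0.0, -0.0, -4.0] len 125
offset [0.0138, -0.1196, 0.0542] twist [0.2, 25.0, -0.8] len 132
offset [-0.0001, -0.0, 0.07] twist [-0.0, -0.0, -0.0] len 70
```

arm_command:
  increments:
    - {"offset":[-0.0052,-0.0241,-0.0122],"twist":[0,0,-0.5],"gripper":0.015}
    - {"offset":[-0.0104,-0.0482,-0.0244],"twist":[0,0,-1],"gripper":0.015}
    - {"offset":[-0.0155,-0.0722,-0.0365],"twist":[0,0,-1.6],"gripper":0.015}
    - {"offset":[-0.0207,-0.0963,-0.0487],"twist":[0,0,-2.1],"gripper":0.015}
    - {"offset":[-0.0259,-0.1204,-0.0609],"twist":[0,0,-2.6],"gripper":0.015}

```text
clock: 26.4
position: [499.8, -228.9, 230.2]
tool_rot: [3.123, -0.328, 0.002]
force: [0.1, -0.5, -0.3]
grip_width: 29.2
```

arm_command:
  increments:
    - {"offset":[-0.0011,-0.0243,-0.006],"twist":[0,0,-0.8],"gripper":0.015}
    - {"offset":[-0.0022,-0.0486,-0.012],"twist":[0,0,-1.6],"gripper":0.015}
    - {"offset":[-0.0033,-0.073,-0.018],"twist":[0,0,-2.4],"gripper":0.015}
    - {"offset":[-0.0044,-0.0973,-0.024],"twist":[0,0,-3.2],"gripper":0.015}
    - {"offset":[-0.0055,-0.1216,-0.03],"twist":[0,0,-4],"gripper":0.015}

```text
clock: 26.9
position: [520.0, -108.7, 259.5]
tool_rot: [3.133, -0.218, 0.002]
force: [0.2, 0.5, -0.4]
grip_width: 29.2
```

arm_command:
  increments:
    - {"offset":[0.0028,-0.0239,0.005],"twist":[0,5,-0.2],"gripper":0.015}
    - {"offset":[0.0055,-0.0478,0.015],"twist":[0.1,10,-0.3],"gripper":0.015}
    - {"offset":[0.0083,-0.0718,0.028],"twist":[0.1,15,-0.5],"gripper":0.015}
    - {"offset":[0.011,-0.0957,0.042],"twist":[0.2,20,-0.6],"gripper":0.015}
    - {"offset":[0.0138,-0.1196,0.0542],"twist":[0.2,25,-0.8],"gripper":0.015}

```text
clock: 27.4
position: [550.1, 7.5, 204.7]
tool_rot: [3.034, -0.191, 0.68]
force: [2.4, -1.2, -0.8]
grip_width: 29.1
```

arm_command:
  increments:
    - {"offset":[0,-0.0005,0.015],"twist":[0,0,0],"gripper":0.015}
    - {"offset":[0,-0.001,0.035],"twist":[0,0,0],"gripper":0.015}
    - {"offset":[0,-0.0015,0.055],"twist":[0,0,0],"gripper":0.015}
    - {"offset":[0,-0.0015,0.07],"twist":[0,0,0],"gripper":0.015}
    - {"offset":[0,-0.0015,0.07],"twist":[0,0,0],"gripper":0.015}

```text
clock: 27.9
position: [579.2, 4.3, 139.4]
tool_rot: [3.035, -0.19, 0.669]
force: [-0.5, 0.3, 0.1]
grip_width: 29.3
```

```bash
sed -i 's/^BED=.*/BED=dict(o=np.array([607.7,21.5,88.]),yaw=-7.2)/' pl.py; python3 - <<'E'
from pl import *
upd((0,-.0015,0));bchk()
im=snapshot("side");cv2.imwrite("pics/side23.png",im);crop(im,300,190,100,80,8,"pics/s23.png")
im=snapshot("top");crop(im,250,180,110,80,7,"pics/t23.png")
E
```

```text
t 27.9 pos [579.2   4.3 139.4] cmd [580.    4.3 142.4] rot err [-0.05 -0.19 -0.09] F [-0.5  0.3  0.1] w 29.3 q [ 0.38  0.31 -0.61  2.14  0.78  0.43 -0.96]
bed pos [ -1.9 -20.7  57.7] cmd [ -0.  -20.5  60. ] F bed [-0.5  0.2  0.3] M [-0.01  0.52  0.01]
```

View pics/s23.png

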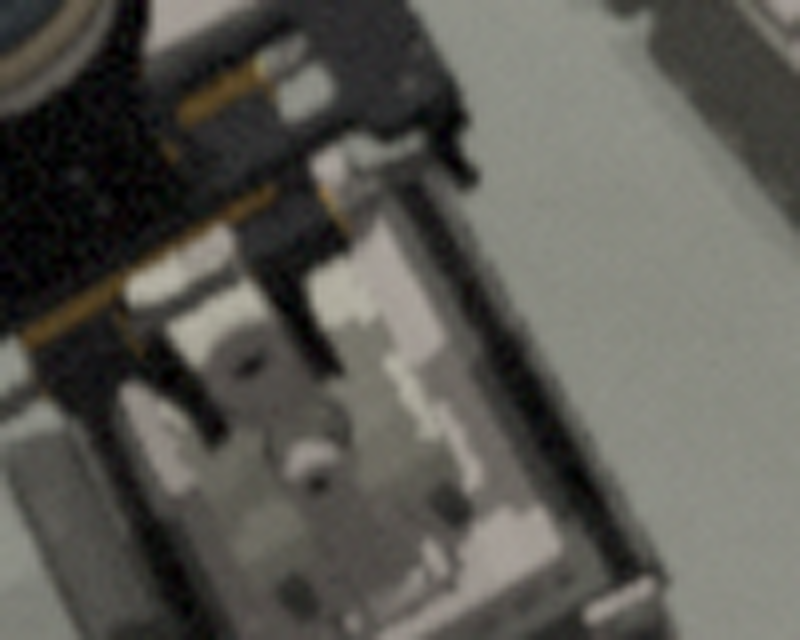

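View pics/t23.png

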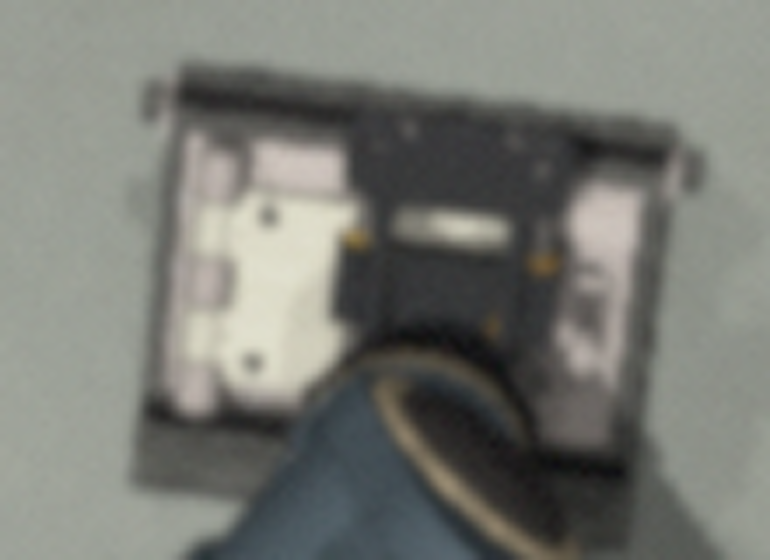

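```bash
python3 - <<'E'
from pl import *
s=bchk()
f=lambda n,W,o,k:((proj(n,W)-o+.5)*k-.5).round(0).tolist()
for d in((0,-22,28),(0,-70.5,80),(-10,-70.5,80),(10,-66,80),(0,-20.7,57.7+13)): print(d,f("side",[b2w(d)],[300,190],8),f("top",[b2w(d)],[250,180],7))
d=np.array((-1.9,-20.7,57.7+13))
for y in (-4,-2,2): print(y,f("side",[b2w(d+[0,y,0])],[300,190],8))
E
```

```text
t 28.0 pos [579.8   4.4 141.5] cmd [580.    4.3 142.4] rot err [-0.03  0.   -0.09] F [ 0.5  0.3 -1.5] w 29.2 q [ 0.38  0.31 -0.61  2.14  0.78  0.43 -0.96]
bed pos [ -0.5 -20.4  59.3] cmd [ -0.  -20.5  60. ] F bed [-0.2  0.3 -1.5] M [ 0.01  0.44 -0.  ]
(0, -22, 28) [[316.0, 435.0]] [[454.0, 315.0]]
(0, -70.5, 80) [[307.0, 456.0]] [[581.0, 364.0]]
(-10, -70.5, 80) [[277.0, 473.0]] [[577.0, 391.0]]
(10, -66, 80) [[332.0, 427.0]] [[572.0, 335.0]]
(0, -20.7, 70.7) [[260.0, 356.0]] [[443.0, 339.0]]
-4 [[259.0, 369.0]]
-2 [[257.0, 364.0]]
2 [[252.0, 355.0]]
```

arm_command:
  increments:
    - {"offset":[0,0,0.005],"twist":[0,0,0],"gripper":0.015}
    - {"offset":[0,0,0.01],"twist":[0,0,0],"gripper":0.015}
    - {"offset":[0,0,0.014],"twist":[0,0,0],"gripper":0.015}
    - {"offset":[0,0,0.017],"twist":[0,0,0],"gripper":0.015}
    - {"offset":[0,0,0.019],"twist":[0,0,0],"gripper":0.015}

```text
clock: 28.5
position: [588.0, 2.2, 124.1]
tool_rot: [3.033, -0.191, 0.675]
force: [-0.1, 0.7, -0.8]
grip_width: 29.3
```

```bash
python3 - <<'E'
from pl import *
upd((0,0,.019));bchk()
im=snapshot("side");crop(im,310,200,80,60,10,"pics/s24.png")
E
```

```text
t 28.5 pos [588.    2.2 124.1] cmd [587.9   3.3 125.2] rot err [-0.09  0.04 -0.04] F [-0.1  0.7 -0.8] w 29.3 q [ 0.34  0.34 -0.57  2.14  0.85  0.41 -1.02]
bed pos [ -0.2 -21.6  40. ] cmd [ -0.  -20.5  41. ] F bed [-0.5  0.7 -0.6] M [-0.    0.52 -0.01]
```

View pics/s24.png

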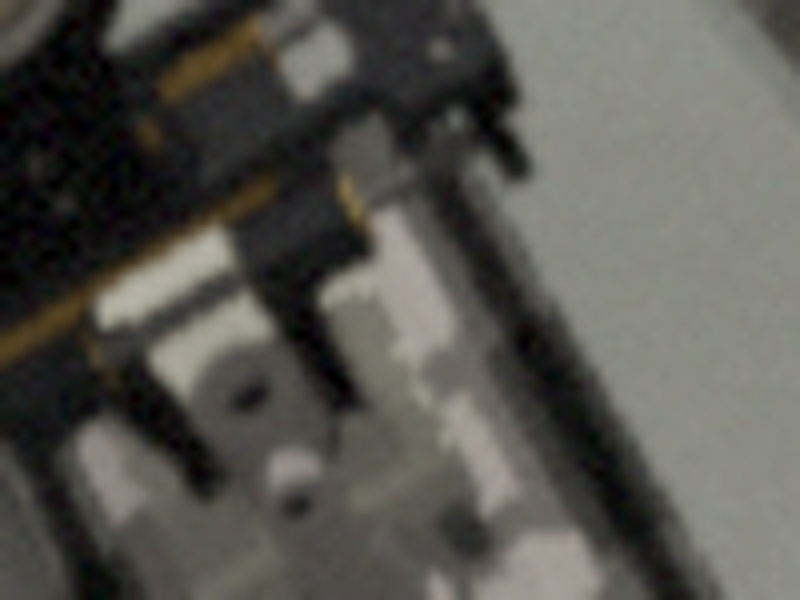

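arm_command:
  increments:
    - {"offset":[0,0,0.0015],"twist":[0,0,0],"gripper":0.015}
    - {"offset":[0,0,0.003],"twist":[0,0,0],"gripper":0.015}
    - {"offset":[0,0,0.0045],"twist":[0,0,0],"gripper":0.015}
    - {"offset":[0,0,0.006],"twist":[0,0,0],"gripper":0.015}
    - {"offset":[0,0,0.006],"twist":[0,0,0],"gripper":0.015}

```text
clock: 29.05
position: [590.5, 1.9, 118.8]
tool_rot: [3.033, -0.191, 0.674]
force: [0.2, 0.3, -1.1]
grip_width: 29.1
```

```bash
python3 - <<'E'
from pl import *
upd((0,0,.006));bchk()
E
```

```text
t 29.05 pos [590.5   1.9 118.8] cmd [590.5   3.  119.7] rot err [-0.08  0.03 -0.04] F [ 0.2  0.3 -1.1] w 29.1 q [ 0.33  0.35 -0.55  2.14  0.87  0.4  -1.04]
bed pos [ -0.3 -21.6  34.1] cmd [  0.  -20.5  35. ] F bed [-0.4  0.3 -1.1] M [-0.01  0.49 -0.03]
```

arm_command:
  increments:
    - {"offset":[0,0,0.001],"twist":[0,0,0],"gripper":0.015}
    - {"offset":[0,0,0.002],"twist":[0,0,0],"gripper":0.015}
    - {"offset":[0,0,0.003],"twist":[0,0,0],"gripper":0.015}
    - {"offset":[0,0,0.004],"twist":[0,0,0],"gripper":0.015}
    - {"offset":[0,0,0.004],"twist":[0,0,0],"gripper":0.015}

```text
clock: 29.55
position: [591.9, 1.7, 116.0]
tool_rot: [3.032, -0.191, 0.675]
force: [-5.4, -0.8, 7.3]
grip_width: 29.0
```

```bash
python3 - <<'E'
from pl import *
upd((0,0,.004));bchk()
E
```

```text
t 29.55 pos [591.9   1.7 116. ] cmd [592.1   2.8 116.1] rot err [-0.14  0.07 -0.06] F [-5.4 -0.8  7.3] w 29.0 q [ 0.32  0.36 -0.54  2.14  0.88  0.39 -1.06]
bed pos [ -0.1 -21.6  30.9] cmd [  0.  -20.5  31. ] F bed [-1.6 -1.5  8.9] M [-0.22  0.85 -0.01]
```

Contact is at z = 30.9, the expected seating height (28 + 3). I'll release here and retreat.

arm_command:
  increments:
    - {"offset":[0,0,0],"twist":[0,0,0],"gripper":0.015}
    - {"offset":[0,0,0],"twist":[0,0,0],"gripper":0.055}
    - {"offset":[0,0,0],"twist":[0,0,0],"gripper":0.055}
    - {"offset":[0,0,0],"twist":[0,0,0],"gripper":0.055}
    - {"offset":[0,0,0],"twist":[0,0,0],"gripper":0.055}

```text
clock: 30.05
position: [592.3, 1.8, 115.3]
tool_rot: [3.033, -0.191, 0.675]
force: [-0.2, -0.4, 1.1]
grip_width: 51.7
```

arm_command:
  increments:
    - {"offset":[0,0,-0.002],"twist":[0,0,0],"gripper":0.055}
    - {"offset":[0,0,-0.01],"twist":[0,0,0],"gripper":0.055}
    - {"offset":[0,0,-0.03],"twist":[0,0,0],"gripper":0.055}
    - {"offset":[0,0,-0.06],"twist":[0,0,0],"gripper":0.055}
    - {"offset":[0,0,-0.09],"twist":[0,0,0],"gripper":0.055}

```text
clock: 30.55
position: [553.4, 7.1, 197.6]
tool_rot: [3.034, -0.19, 0.673]
force: [1.0, 0.2, 0.4]
grip_width: 55.0
```

```bash
python3 - <<'E'
from pl import *
upd((0,0,-.09));bchk()
im=snapshot("side");crop(im,300,180,100,80,8,"pics/s25.png")
plan([(b2w((0,60,230)),toolR()),((490,230,330),toolR())])
E
```

```text
t 30.55 pos [553.4   7.1 197.6] cmd [554.3   7.6 197.6] rot err [-0.05 -0.02 -0.08] F [1.  0.2 0.4] w 55.0 q [ 0.52  0.19 -0.75  2.13  0.55  0.51 -0.75]
bed pos [ -0.8 -21.1 121.3] cmd [-1.00e-01 -2.05e+01  1.21e+02] F bed [ 1.1  0.3 -0. ] M [0.   0.36 0.08]
offset [0.0001, -0.0806, -0.109] twist [-0.0, -0.0, -0.0] len 136
offset [-0.0273, -0.1321, -0.0497] twist [-0.0, -0.0, -0.0] len 144
```

View pics/s25.png

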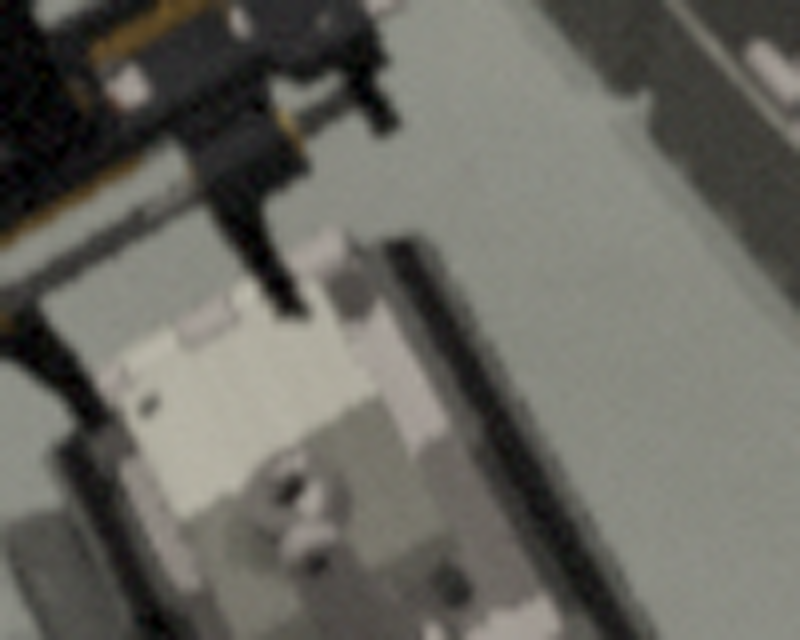

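The bush is in the hole with its bore at (290,490), behind the latch top. I'll retreat for a clear last look.

arm_command:
  increments:
    - {"offset":[0,-0.016,-0.022],"twist":[0,0,0],"gripper":0.055}
    - {"offset":[0,-0.032,-0.044],"twist":[0,0,0],"gripper":0.055}
    - {"offset":[0,-0.05,-0.066],"twist":[0,0,0],"gripper":0.055}
    - {"offset":[0,-0.066,-0.09],"twist":[0,0,0],"gripper":0.055}
    - {"offset":[0,-0.0806,-0.109],"twist":[0,0,0],"gripper":0.055}

```text
clock: 31.1
position: [518.1, 93.9, 297.1]
tool_rot: [3.033, -0.189, 0.677]
force: [-0.4, 0.1, 0.7]
grip_width: 54.9
```

arm_command:
  increments:
    - {"offset":[-0.006,-0.028,-0.01],"twist":[0,0,0],"gripper":0.055}
    - {"offset":[-0.012,-0.056,-0.02],"twist":[0,0,0],"gripper":0.055}
    - {"offset":[-0.018,-0.084,-0.03],"twist":[0,0,0],"gripper":0.055}
    - {"offset":[-0.024,-0.112,-0.042],"twist":[0,0,0],"gripper":0.055}
    - {"offset":[-0.0273,-0.1321,-0.0497],"twist":[0,0,0],"gripper":0.055}

```text
clock: 31.6
position: [488.7, 231.9, 329.9]
tool_rot: [3.034, -0.187, 0.678]
force: [0.5, -0.6, -0.3]
grip_width: 55.1
```

```bash
python3 - <<'E'
from pl import *
chk()
im=snapshot("side");cv2.imwrite("pics/side26.png",im);crop(im,300,190,100,80,8,"pics/s26.png")
im=snapshot("top");cv2.imwrite("pics/top26.png",im);crop(im,250,180,110,80,7,"pics/t26.png")
f=lambda n,W,o,k:((proj(n,W)-o+.5)*k-.5).round(0).tolist()
for d in((0,-22,44),(0,-70.5,80),(0,-66,80)): print(d,f("side",[b2w(d)],[300,190],8),f("top",[b2w(d)],[250,180],7))
E
```

```text
t 31.6 pos [488.7 231.9 329.9] cmd [490. 230. 330.] rot err [ 0.02  0.13 -0.16] F [ 0.5 -0.6 -0.3] w 55.1 q [ 0.29  0.07 -1.02  1.92  0.48  0.94 -1.09]
(0, -22, 44) [[296.0, 407.0]] [[451.0, 324.0]]
(0, -70.5, 80) [[307.0, 456.0]] [[581.0, 364.0]]
(0, -66, 80) [[302.0, 445.0]] [[568.0, 362.0]]
```

View pics/s26.png

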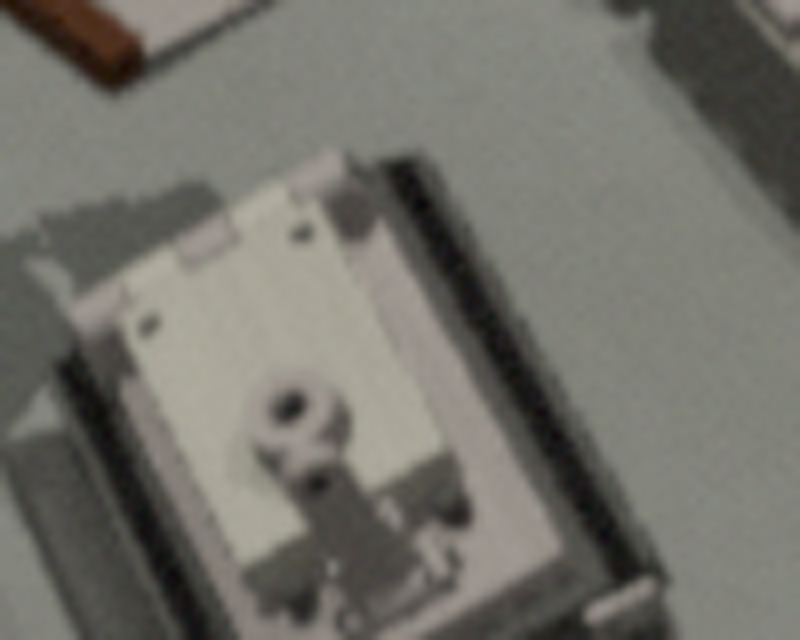

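View pics/t26.png

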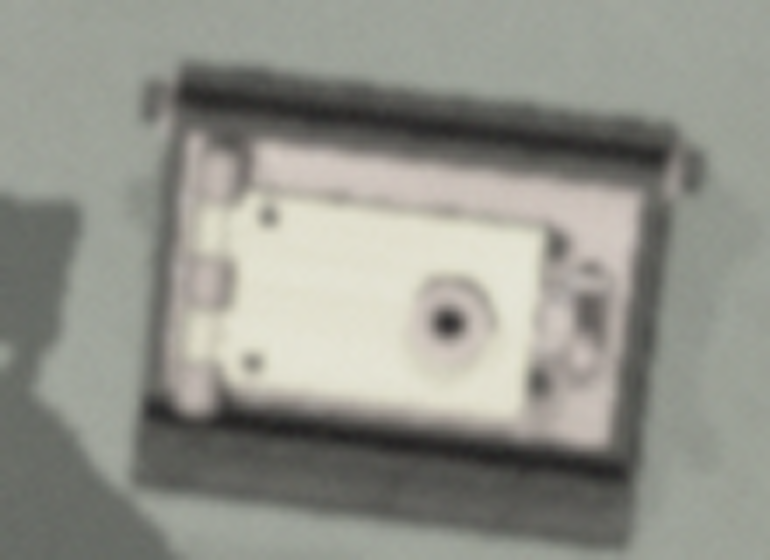

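View pics/top26.png

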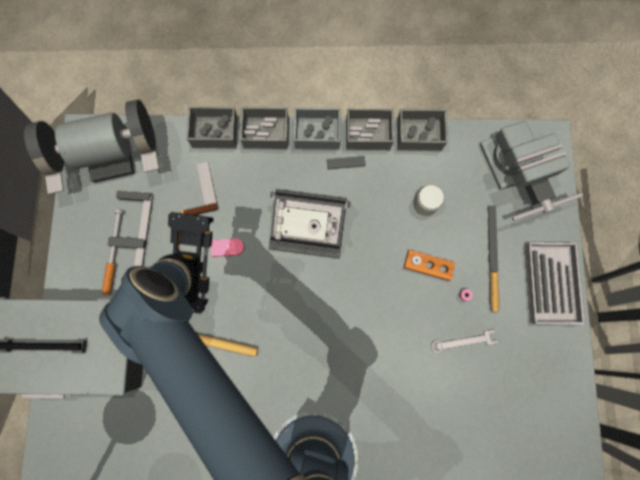

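```bash
python3 - <<'E'
from plant import *
print(sign_off())
E
```

```text
the job is handed in; nothing more can be done
None
```

I loaded the jig as asked and handed the job in at about 31.7 s of the 72 s allowed. The handover returned no verdict, so these are my own checks:

- **Blank:** I pushed it against the lower pins and then the end pin until the force showed contact, and let go. The top picture, taken before the leaf was shut, showed it touching all three pins with its square end at the hinge.
- **Leaf:** It was swept shut and pressed down. Contact came 27.6 mm above the bed, against 28 mm expected. That press reached about 56 N at the fingertips.
- **Latch:** My first push jammed at about 37 N, so I backed off and followed the latch's arc instead. It then stopped hard at home with about 9 N. The finger position at that stop matched upright to within about 1.5 mm.
- **Larger bush:** It went into the hole with no side load and seated at the expected height. The last pictures show its bore within about 1 mm of the hole's predicted place, and the gripper is clear of it.
- **Other things:** The small bush is still in the rack, and I saw nothing else moved. The arm partly hid the hammer in the last picture.

**What disagreed:** the two cameras differed by up to 4 mm on the jig's position, so I averaged them and corrected the result by touch. The latch end in the last side picture was hard to read, so my confidence that it is home comes mainly from the hard stop.

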